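# Get the V-block out from between the jack and the step block

## Robot

A 6-joint arm with a two-finger parallel gripper is mounted at the origin on the work surface. World frame = base frame: x ahead of the robot, y to its left, z up, the work surface at z = 0. Lengths are in m, angles in degrees, forces in N, time in s.
With the tool pointing down it reaches from about 0.25 to 0.725 m from the base axis. Payload 9.7 kg.
Tool frame: the origin (TCP) lies at the very end of the fingers, on their centre line; the grasp point (between the pads) lies 19 mm behind it; x points along the fingers, y is the direction in which the jaws open and shut, and the axes are right-handed (so a half turn about x gives the same grasp; the last joint's range is limited). The gripper opens to 85 mm and grips with 20 to 120 N. Pads are 22 mm wide; open, the fingers measure 114 mm over their backs; the gripper's body (76 mm by 85 mm) begins 54 mm behind the grasp point. The pads swing forward as they close: fully open they stand 13 mm farther back than shut.
Start: joints at [-67.323, 4.979, 10.078, 95.1, 0, 90], TCP at [0.212, -0.507, 0.231] pointing down, gripper open.
Joint ranges: [-179.16, 179.16], [-48.56, 103.87], [-65.8, 70.77], [-126.05, 130.52], [-82.76, 87.17], [-180, 180]. Speed limits (degrees/s): [127.2, 127.2, 147.25, 180, 180, 180].

## Interface

Orientations are given as [roll, pitch, yaw] about the fixed x, y, z axes, in that order (R = Rz(yaw) Ry(pitch) Rx(roll)).
In Python, from workcell import get_obs, cams, bot gives the robot as it stands.
- The arm moves only by the tool apply_moves, never from a script. Its argument "rows" is a list that holds one entry, the list of rows, each a list of 7 numbers: the shift along the tool's x, y, z in mm, then the turn, a rotation vector about the tool's x, y, z in rad, then the opening, from 0 (shut) to 1 (fully open). A call has 1 to 20 rows; each row is the pose to reach, as a shift and turn from the pose measured when the call began, along the tool's axes at that moment; what a row does not reach only later rows make up. A row lasts 1/10 s, in which the tool goes at most 50 mm and 8.59 degrees, less where a joint would pass 70% of its speed; a pose out of reach is approached as far as the arm can. A call with a gripper value outside its range is refused whole. The fingers move at their own pace and stop on an object; "newtons" is the grip in N (left out, the last holds). Time passes only in rows, so rows that repeat a pose let the fingers close. It gives the time, the measured TCP pose, the force and the opening at its end, in the units of the state.
- get_obs(): the state, without advancing time (a new reading comes with each control period).
- cams.camera(name): name is "scene" or "top" or "wrist"; returns a dict with "pixels" (420x560x3 uint8, red, green, blue), "range_z" (420x560 float32, m along the optical axis (not along the pixel's ray), 0 where there is no reading), "fx", "fy", "cx", "cy" (pixels), "eye" and "attitude" of the camera in the world. Camera axes: x right, y up, looking along -z (the intrinsics and any distortion apply to the point x, -y, -z); pixel columns grow to the right and rows downward; lengths in m; the calibration is good to about 2 mm. A picture is of the moment at which its call begins.
- bot.job_done(): hands the job in, once; it reports no verdict.
Trained networks look in a picture, given as the dict that the camera call returned (one of the last four; its "shot" number tells which), for a name from the list of things; names that differ only in an ending like _2 or _b are one class to them, and where a whole thing is asked for, a point or a joint stands for the part that bears it (a point fixed in the world has none). Each returns a list of dicts, best first, with "confidence" (0 to 1); they miss things now and then, are a little off and sometimes report something else, mostly with a low value. They report only what shows in the picture. A call takes as long as a camera call. They do not tell look-alikes from the thing itself.
- cams.find_in(label, picture): "at" ([x, y, z] in m, in world coordinates, good to about 4 mm: the middle of the surface that is visible of it).
The state is a dict: "time": time; "q": joint angles; "qd": joint speeds; "joint_efforts": joint torques, N m; "ee_pos": TCP position; "tcp_rot": TCP orientation; "wrist_force": force on the tool from outside, world axes, zero at the start; "torque": the same for the moment, N m; "opening": finger opening in m.
Only numpy, scipy, OpenCV 4.12 (cv2) and the standard library are available. Lean on these libraries where they do the work, as an engineer would, in place of code of your own. Each camera call takes 0.05 s, during which the arm holds its last target.

## Task

The V-block is boxed in between the screw jack and the step block in the wooden tray. Stand those two upright on the black rubber mat, then fetch the V-block and set it on the rubber patch in the middle of the steel plate, groove up and lengthwise along the plate, and only then put the jack back on the round pad and the step block back on the square pad, centred and upright. Set everything down rather than dropping it, tip nothing over, and leave the bottle, brush and clamp alone.

Things in the scene. Friction and masses are not known exactly. Their poses are not given: they have to be found in the camera images.
- jack_c (a point): Screw jack, dark steel, standing upright on the round pad at the start, 86 mm tall, about 0.45 kg. Round about its z axis (up): foot 52 mm in diameter and 10 mm high, tapering to a plain cylindrical barrel 32 mm in diameter from 20 to 60 mm above its underside (grasp here), then a thin screw and a small round head 32 mm across. The point is on the axis, half-way up, 43 mm above its underside.
- step_c (a point): Step block, aluminium staircase upright on the square pad, about 0.33 kg: 54 mm along its x, 36 mm along its y (flat sides, grasp across these: there fingers clear the V-block), 80 mm tall for x from -27 to +3 mm, 58 mm for x +3 to +15, 30 mm for x +15 to +27. The point is in the middle of the 54 x 36 mm footprint, half-way up, 40 mm above its underside; z is up.
- vblock_c (a point): V-block, aluminium, lying in the tray between jack and step block, about 0.36 kg. 92 mm along its x (the groove runs along x), 44 mm along its y (flat parallel sides: grasp across these), 42 mm tall, with a 28 mm wide, 14 mm deep V groove in its top. At the start only some 14 mm is free between each of its long sides and its neighbour. The point is at its centre, half-way up, 21 mm above its underside; z is up.
- pad_round: Round black rubber pad, 70 mm in diameter, 3 mm thick, fixed on the floor of the wooden tray: the place of the screw jack. Origin at the centre of its underside, z up. The tray is 150 x 226 mm, its floor 8 mm above the bench and its rim 14 mm above the bench; the two pads lie 126 mm apart along its length, 63 mm either side of its middle.
- pad_square: Square black rubber pad, 66 x 66 mm, 3 mm thick, fixed on the floor of the wooden tray: the place of the step block. Origin at the centre of its underside, z up; axes parallel to its edges.
- mat: Black rubber mat on the bench, fixed, 200 mm along its x, 120 mm along its y, 4 mm thick: the side area for jack and step block, on one side of the tray or the other. Origin at the centre of its underside, z up.
- plate: Bright ground steel plate on the bench, fixed, 180 mm along its x, 120 mm along its y, 30 mm thick, with a black rubber patch 106 x 58 mm and 2 mm thick in the middle of its top, long side along x: the place of the V-block, whose underside then lies 32 mm above the bench. Origin at the centre of the plate's underside, z up.
- oil_c (a point): Bystander: yellow oil bottle standing on the bench beyond the tray, 60 mm in diameter, 160 mm tall. The point is half-way up.
- brush_c (a point): Bystander: bench brush, wooden back 45 x 160 mm, 44 mm tall, lying bristles down beyond the tray. The point is at its middle, half-way up; its length is along y.
- clamp_c (a point): Bystander: dark steel strap clamp with a nut on it, 30 x 90 mm, 34 mm tall, lying on the bench beyond the tray. The point is half-way up; its length is along y.
Mind the look-alikes: they are no part of the job. Several things have the shape of the mat; the one meant has the colours described above. Leave any pink look-alike of the part that bears jack_c alone.

How it is judged:
By the outcome, as a careful person would: the job done as asked, in the order asked, and still so for the second after the job is handed in, with the robot touching nothing.
It also fails if it takes over 122 s, if anything falls off the work surface, if the arm or the gripper's body presses on something with over 40 N, if the wrist force passes 120 N, or if a joint passes its speed limit or range.

## Working session

There is one attempt and no reset: what is moved stays moved. The work goes in short steps, Python scripts to look and compute and a tool call to move; the robot and the scene stay as the last step left them, time stands still between calls to the robot, and variables do not carry over. Pictures are saved under pics/ and viewed, and the job is handed in when it is done.

Besides the shell and the picture viewer there is one more tool, called after "Emit:" as name(argument=value, ...) on one line, values as JSON. apply_moves: Moves the arm, as the interface text tells. Its arguments: {"type":"object","properties":{"rows":{"type":"array"},"newtons":{"type":"number"}},"required":["rows"]}

```bash
mkdir -p pics; ls; python3 - <<'E'
from workcell import get_obs,cams,bot
import cv2
print(get_obs())
for n in ["scene","top"]:
    p=cams.camera(n); cv2.imwrite(f"pics/{n}0.png",p["pixels"][:,:,::-1])
    print(n,p["fx"],p["fy"],p["cx"],p["cy"],p["eye"],p["attitude"],[k for k in p])
    for l in ["jack_c","step_c","vblock_c","pad_round","pad_square","mat","plate","oil_c","brush_c","clamp_c"]:
        print(l,[( [round(float(v),3) for v in d["at"]],round(d["confidence"],2)) for d in cams.find_in(l,p)][:4])
E
```

```text
pics
{'time': 0.0, 'q': array([-6.73218593e+01,  5.01149625e+00,  1.00344375e+01,  9.50990376e+01,
       -1.24946818e-03,  9.00000982e+01]), 'qd': array([-0.00087096,  0.02234116, -0.01353183, -0.06362919,  0.01298203,
       -0.09434362]), 'joint_efforts': array([-2.16901281e-03, -5.20391786e+01,  4.64801645e+01,  1.63828785e-02,
        7.34438277e-05,  4.97293769e-06]), 'ee_pos': array([ 0.21196219, -0.50727156,  0.23057912]), 'tcp_rot': array([-89.05921523,  89.92389343, 113.6188281 ]), 'wrist_force': array([0.07810192, 0.72261785, 0.20301437]), 'torque': array([0.05413378, 0.05072635, 0.0112905 ]), 'opening': 0.0854523427862603}
scene 462.1198434219751 462.1198434219751 285.20171224408057 202.456422449384 [ 1.09544224 -0.38004773  0.96087124] [41.68028437 -1.01560528 59.84299419] ['pixels', 'range_z', 'fx', 'fy', 'cx', 'cy', 'eye', 'attitude', 'shot']
jack_c [([0.507, -0.076, 0.048], 0.95), ([0.363, -0.052, 0.038], 0.86)]
step_c [([0.531, 0.034, 0.064], 0.8), ([0.509, -0.076, 0.048], 0.55)]
vblock_c [([0.506, -0.077, 0.048], 0.64), ([0.517, -0.014, 0.042], 0.6)]
pad_round [([0.
[... 431 characters left out ...]
2 [0.37485595 0.00346358 1.26350626] [  3.26297089  -0.31303572 -89.16844742] ['pixels', 'range_z', 'fx', 'fy', 'cx', 'cy', 'eye', 'attitude', 'shot']
jack_c [([0.361, -0.046, 0.017], 0.8), ([0.488, -0.074, 0.041], 0.75)]
step_c [([0.499, -0.077, 0.009], 0.7), ([0.513, 0.046, 0.09], 0.63)]
vblock_c [([0.502, -0.014, 0.047], 0.75), ([0.501, -0.076, 0.009], 0.69), ([0.513, 0.046, 0.089], 0.43)]
pad_round [([0.499, -0.078, 0.011], 0.67)]
pad_square [([0.497, 0.044, 0.01], 0.7)]
mat [([0.178, 0.306, 0.004], 0.64), ([0.45, 0.292, 0.001], 0.61)]
plate [([0.413, -0.27, 0.031], 0.62)]
oil_c [([0.65, -0.22, 0.106], 0.56)]
brush_c [([0.695, 0.001, 0.039], 0.81)]
clamp_c [([0.653, 0.239, 0.023], 0.58)]
```

View pics/scene0.png

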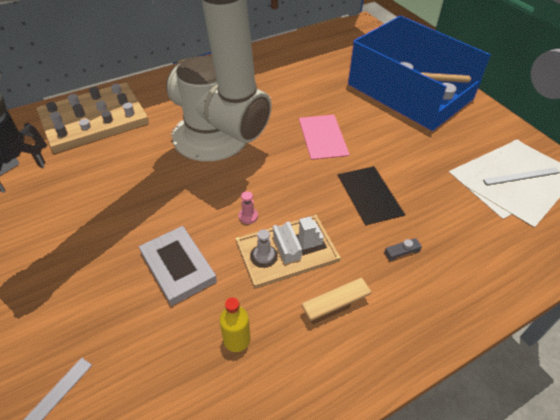

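View pics/top0.png

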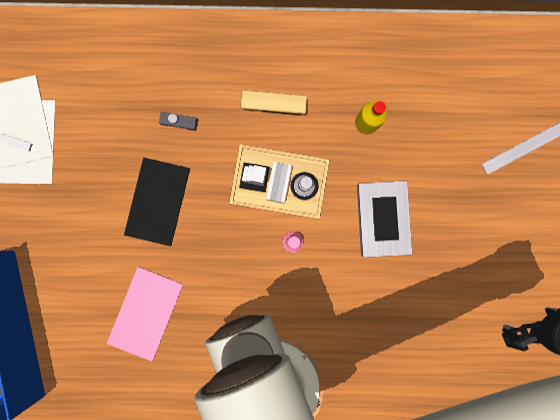

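The scene holds two mat-shaped sheets: black at top (157,201) and pink at (145,313). The black one fits the description. There are also two jacks: dark steel on the round pad at top (305,184) and pink at (293,242). The dark one is meant. I'll confirm in a crop and measure the geometry.

```bash
cat > h.py <<'E'
import numpy as np,cv2
from scipy.spatial.transform import Rotation as R
from workcell import get_obs,cams,bot
def cloud(p):
    z=p["range_z"]; v,u=np.mgrid[:z.shape[0],:z.shape[1]]
    c=np.stack([(u-p["cx"])/p["fx"]*z,-(v-p["cy"])/p["fy"]*z,-z],-1)
    return c@R.from_euler("xyz",p["attitude"],degrees=True).as_matrix().T+np.array(p["eye"])
def rect(P):
    r=cv2.minAreaRect((P[:,:2]*1000).astype(np.float32)); return np.round(r[0],1),np.round(r[1],1),round(r[2],1)
E
python3 - <<'E'
from h import *
p=cams.camera("top"); W=cloud(p); I=p["pixels"].astype(int); ok=p["range_z"]>0
X,Y,Z=W[...,0],W[...,1],W[...,2]
g=I.mean(-1)
def comp(m):
    n,l,s,c=cv2.connectedComponentsWithStats(m.astype(np.uint8)); i=1+np.argmax(s[1:,4]); return l==i
def box(x0,x1,y0,y1): return ok&(X>x0)&(X<x1)&(Y>y0)&(Y<y1)
bench=box(.3,.7,.12,.2); print("bench z",np.median(Z[bench]))
for n,m in dict(mat=box(.3,.6,.17,.4)&(g<60)&(Z<.02),plate=box(.25,.55,-.4,-.16)&(Z>.02),patch=box(.25,.55,-.4,-.16)&(Z>.02)&(g<60),
   tray=box(.38,.62,-.16,.13)&(Z>.005)&(Z<.025),vb=box(.42,.58,-.045,.03)&(Z>.04),step=box(.4,.6,.02,.1)&(Z>.075),step2=box(.4,.6,.02,.1)&(Z>.03),jack=box(.4,.6,-.12,-.05)&(Z>.08),
   ).items():
    m=comp(m); print(n,m.sum(),rect(W[m]),np.round(np.median(Z[m])*1000,1))
c=p["pixels"][130:230,110:430,::-1]; 
cv2.imwrite("pics/crop1.png",cv2.resize(p["pixels"][140:260,220:340,::-1],None,fx=5,fy=5,interpolation=cv2.INTER_CUBIC))
cv2.imwrite("pics/crop2.png",cv2.resize(p["pixels"][140:370,90:200,::-1],None,fx=2.5,fy=2.5))
E
```

```text
bench z -0.000587231988659509
mat 3828 (array([455.1, 290.3]), array([121.1, 198.7]), 77.8) 3.5
plate 3642 (array([ 418. , -271.1]), array([180.3, 121.4]), 3.8) 29.4
patch 981 (array([ 419.6, -271.7]), array([103.6,  57.4]), 3.8) 30.8
tray 3679 (array([508.6, -11.4]), array([228.8, 155.6]), 81.2) 9.5
vb 278 (array([5.039e+02, 5.000e-01]), array([21.2, 91.6]), 79.6) 47.6
step 210 (array([515.9,  37.8]), array([29.8, 36.9]), 79.3) 90.1
step2 379 (array([518.1,  49.6]), array([53.9, 37. ]), 78.9) 86.1
jack 140 (array([496.1, -73.8]), array([28.3, 28.2]), 1.2) 95.2
```

View pics/crop1.png

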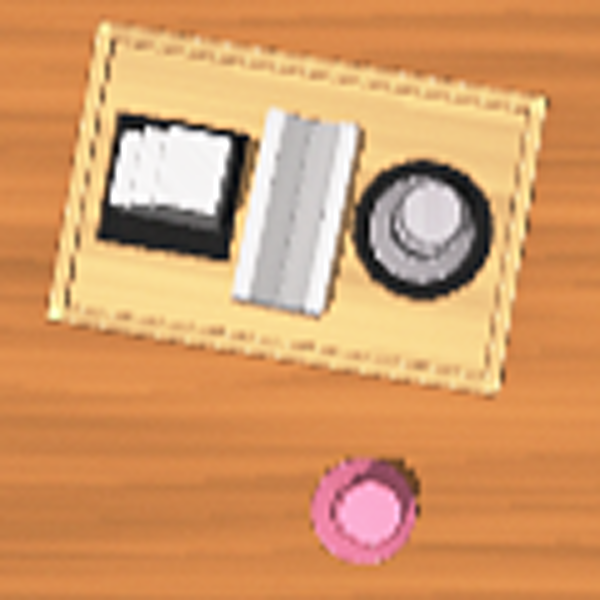

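View pics/crop2.png

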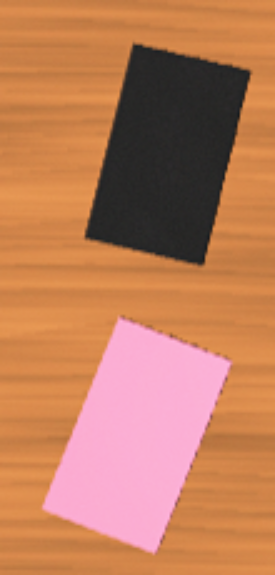

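Confirmed: in the crops, the dark jack sits on the round pad (crop 425,215), with the pink one outside the tray (365,510). The black mat is the upper sheet and the pink sheet below it is a decoy. Next I'll work out a hover move for a wrist view.

```bash
cat >> h.py <<'E'
def go(x,y,z,a,o=None):
    "target world mm, jaw angle deg (mod 180) -> shift, rotvec"
    o=o or get_obs(); R0=R.from_euler("xyz",o["tcp_rot"],degrees=True).as_matrix()
    best=None
    for k in (0,180):
        t=np.radians(a+k); X=np.array([0,0,-1.]); Yv=np.array([np.cos(t),np.sin(t),0]); T=np.c_[X,Yv,np.cross(X,Yv)]
        rv=R.from_matrix(R0.T@T).as_rotvec()
        sh=R0.T@(np.array([x,y,z])-o["ee_pos"]*1000)
        print(f"to {x,y,z,a+k}: shift {np.round(sh,1)} rotv {np.round(rv,4)} q6 {o['q'][5]:.0f}")
    y=R0[:,1]; print("now",np.round(o["ee_pos"]*1000,1),"jaw",round(np.degrees(np.arctan2(y[1],y[0])),2),"xax",np.round(R0[:,0],4),"F",np.round(o["wrist_force"],1),"t",round(o["time"],2),"open",round(o["opening"]*1000,1))
E
python3 -c "
from h import *
go(470,-10,300,-9)"
```

```text
to (470, -10, 300, -9): shift [ -68.7 -359.6 -429.8] rotv [-1.018 -0.    -0.   ] q6 90
to (470, -10, 300, 171): shift [ -68.7 -359.6 -429.8] rotv [ 2.1236 -0.      0.    ] q6 90
now [ 212.  -507.5  231.3] jaw -67.32 xax [ 0. -0. -1.] F [ 0.4 -0.4 -0.5] t 1.15 open 85.8
```

Emit:
apply_moves(rows=[[[-34, -180, -215, -0.5, 0, 0, 1], [-69, -360, -430, -1.018, 0, 0, 1], [-69, -360, -430, -1.018, 0, 0, 1], [-69, -360, -430, -1.018, 0, 0, 1], [-69, -360, -430, -1.018, 0, 0, 1], [-69, -360, -430, -1.018, 0, 0, 1], [-69, -360, -430, -1.018, 0, 0, 1], [-69, -360, -430, -1.018, 0, 0, 1], [-69, -360, -430, -1.018, 0, 0, 1], [-69, -360, -430, -1.018, 0, 0, 1], [-69, -360, -430, -1.018, 0, 0, 1], [-69, -360, -430, -1.018, 0, 0, 1], [-69, -360, -430, -1.018, 0, 0, 1], [-69, -360, -430, -1.018, 0, 0, 1], [-69, -360, -430, -1.018, 0, 0, 1], [-69, -360, -430, -1.018, 0, 0, 1]]])

```text
time: 2.75
ee_pos: [0.4696, -0.0107, 0.3004]
tcp_rot: [63.1, 90.0, -36.0]
wrist_force: [0.3, -1.2, -0.4]
opening: 0.0856
```

```bash
python3 - <<'E'
from h import *
go(495,-74,150,-10)
p=cams.camera("wrist"); print(p["eye"],p["attitude"],p["fx"])
cv2.imwrite("pics/w1.png",p["pixels"][:,:,::-1])
E
```

```text
to (495, -74, 150, -10): shift [150.4  35.1  58.5] rotv [ 0.0156  0.0001 -0.0002] q6 98
to (495, -74, 150, 170): shift [150.4  35.1  58.5] rotv [-3.126e+00  3.000e-04  2.000e-04] q6 98
now [469.6 -10.7 300.4] jaw -9.11 xax [ 2.e-04 -1.e-04 -1.e+00] F [ 0.3 -1.2 -0.4] t 2.75 open 85.6
[0.48039438 0.05534531 0.44373289] [-1.51561986e+01  3.19372349e-03 -9.09071357e+00] 373.25022311845856
```

View pics/w1.png

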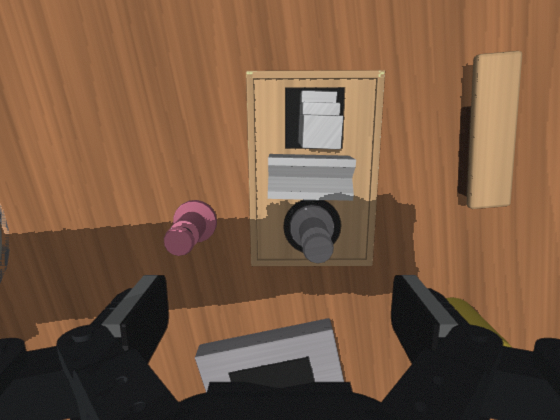

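Wrist view: tray outline (248–382, 72–265), jack head (317,248) and its pad (313,225), V-block (311,177), step block (322,118). I'll measure these from the wrist depth.

```bash
cat > meas.py <<'E'
from h import *
from scipy.optimize import least_squares
p=cams.camera("wrist"); W=cloud(p); ok=p["range_z"]>0
X,Y,Z=W[...,0],W[...,1],W[...,2]; g=p["pixels"].astype(int).mean(-1)
def comp(m):
    n,l,s,c=cv2.connectedComponentsWithStats(m.astype(np.uint8)); i=1+np.argmax(s[1:,4]); return l==i
def box(x0,x1,y0,y1): return ok&(X>x0)&(X<x1)&(Y>y0)&(Y<y1)
print("bench",np.median(Z[box(.3,.42,.02,.06)]))
for n,m in dict(tray=box(.38,.62,-.16,.13)&(Z>.005)&(Z<.025),vb=box(.42,.58,-.045,.023)&(Z>.035),vbtop=box(.42,.58,-.045,.023)&(Z>.047),step=box(.4,.6,.02,.1)&(Z>.087),step2=box(.4,.6,.02,.1)&(Z>.03),jack=box(.4,.6,-.12,-.05)&(Z>.092),
   padsq=box(.46,.58,.01,.1)&(g<60)&(Z<.02)).items():
    m=comp(m) if n!="vbtop" else m; print(n,m.sum(),rect(W[m]),np.round(np.median(Z[m])*1000,1))
def circ(m,n):
    P=W[m][:,:2]*1000
    r=least_squares(lambda q:np.hypot(P[:,0]-q[0],P[:,1]-q[1])-q[2],[495,-75,20]).x; print(n,m.sum(),np.round(r,1))
circ(box(.44,.56,-.12,-.03)&(Z>.033)&(Z<.068),"barrel")
circ(box(.44,.56,-.12,-.03)&(Z>.0135)&(Z<.0185),"foot")
m=box(.44,.56,-.12,-.03)&(g<40)&(Z>.007)&(Z<.013); print("pad",m.sum(),cv2.minEnclosingCircle((W[m][:,:2]*1000).astype(np.float32)))
E
python3 meas.py
```

```text
bench 0.0008151344765505719
tray 17670 (array([508.9, -13.7]), array([225.6, 150.3]), 81.2) 9.6
vb 34655 (array([479.7,  -6.7]), array([ 32.4, 123.4]), 81.1) 374.6
vbtop 36672 (array([4.853e+02, 1.000e-01]), array([ 62. , 132.4]), 79.7) 371.0
step 1297 (array([517.3,  36.5]), array([29.9, 36.2]), 79.1) 91.7
step2 2286 (array([519.5,  48.3]), array([54. , 36.2]), 79.1) 90.7
jack 723 (array([498.1, -73.9]), array([29.7, 29.6]), 36.8) 97.5
padsq 1101 (array([518.4,  48.6]), array([63.9, 64.7]), 81.1) 11.8
barrel 607 [516.5 -50.8  23.7]
foot 230 [477.  -83.8  37.3]
pad 679 ((498.89678955078125, -75.82221221923828), 34.69547653198242)
```

```bash
cat >> meas.py <<'E'
for n,m in dict(vb=box(.42,.58,-.045,.03)&(Z>.032)&(Z<.056),vbtop=box(.42,.58,-.045,.03)&(Z>.049)&(Z<.056),head=box(.4,.6,-.12,-.05)&(Z>.095)&(Z<.11),mat=box(.3,.6,.17,.4)&(g<60)&(Z<.02)&(Z>-.01)).items():
    if n!="vbtop": m=comp(m)
    print(n,m.sum(),rect(W[m]),np.round(np.median(Z[m])*1000,1))
E
python3 meas.py|tail -4; python3 -c "
from h import *
go(498,-74,150,-9);go(498,-74,35,-9)"
```

```text
pad 693 ((498.85321044921875, -75.89034271240234), 34.52049255371094)
vb 3673 (array([503.6, -12.2]), array([44.3, 91.9]), 79.6) 47.5
vbtop 1560 (array([503.6, -12.3]), array([44.2, 91.8]), 79.6) 50.6
head 651 (array([498.1, -74.3]), array([28.7, 28.6]), 0.4) 97.6
to (498, -74, 150, -9): shift [150.4  37.9  58.5] rotv [-0.0013  0.     -0.0003] q6 98
to (498, -74, 150, 171): shift [150.4  37.9  58.5] rotv [ 3.1403e+00 -4.0000e-04 -0.0000e+00] q6 98
now [469.8 -10.3 300.4] jaw -9.08 xax [ 3.e-04 -1.e-04 -1.e+00] F [ 0.5 -0.1  0.1] t 2.9 open 85.8
to (498, -74, 35, -9): shift [265.4  37.9  58.5] rotv [-0.0013  0.     -0.0003] q6 98
to (498, -74, 35, 171): shift [265.4  37.9  58.5] rotv [ 3.1403e+00 -4.0000e-04 -0.0000e+00] q6 98
now [469.8 -10.3 300.4] jaw -9.08 xax [ 3.e-04 -1.e-04 -1.e+00] F [ 0.5 -0.1  0.1] t 2.9 open 85.8Traceback (most recent call last):
  File "meas.py", line 19, in <module>
    if n!="vbtop": m=comp(m)
                     ~~~~^^^
  File "meas.py", line 6, in comp
    n,l,s,c=cv2.connectedComponentsWithStats(m.astype(np.uint8)); i=1+np.argmax(s[1:,4]); return l==i
                                                                      ~~~~~~~~~^^^^^^^^^
    return _wrapfunc(a, 'argmax', axis=axis, out=out, **kwds)
    return bound(*args, **kwds)
ValueError: attempt to get argmax of an empty sequence
```

Emit:
apply_moves(rows=[[[50, 13, 20, 0, 0, 0, 1], [100, 26, 40, 0, 0, 0, 1], [145, 38, 58.5, 0, 0, 0, 1], [150, 38, 58.5, 0, 0, 0, 1], [170, 38, 58.5, 0, 0, 0, 1], [195, 38, 58.5, 0, 0, 0, 1], [220, 38, 58.5, 0, 0, 0, 1], [240, 38, 58.5, 0, 0, 0, 1], [255, 38, 58.5, 0, 0, 0, 1], [264, 38, 58.5, 0, 0, 0, 1], [266, 38, 58.5, 0, 0, 0, 1], [266, 38, 58.5, 0, 0, 0, 1]]])

```text
time: 4.1
ee_pos: [0.4985, -0.074, 0.0351]
tcp_rot: [92.6, 89.9, -6.5]
wrist_force: [0.1, -0.1, 0.4]
opening: 0.0854
```

```bash
python3 - <<'E'
from h import *
go(498,-74,34,-9)
p=cams.camera("wrist"); cv2.imwrite("pics/w2.png",p["pixels"][:,:,::-1])
E
```

```text
to (498, -74, 34, -9): shift [ 1.1 -0.5  0. ] rotv [-0.0013 -0.     -0.0009] q6 91
to (498, -74, 34, 171): shift [ 1.1 -0.5  0. ] rotv [ 3.1403e+00 -1.5000e-03  1.0000e-04] q6 91
now [498.5 -74.   35.1] jaw -9.07 xax [ 9.e-04 -1.e-04 -1.e+00] F [ 0.1 -0.1  0.4] t 4.1 open 85.4
```

View pics/w2.png

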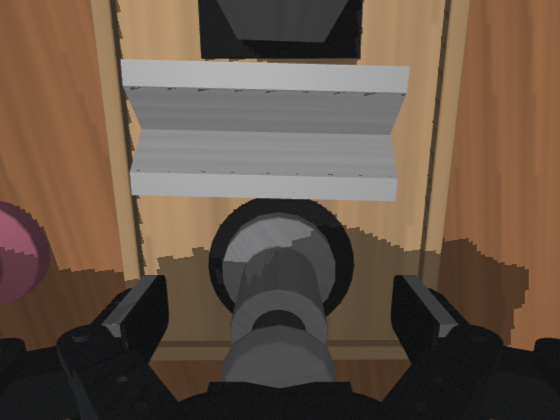

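The jack (column 279) is centred between the fingers (150/408). Closing.

Emit:
apply_moves(newtons=50, rows=[[[1, 0, 0, 0, 0, 0, 0.6], [1, 0, 0, 0, 0, 0, 0.45], [1, 0, 0, 0, 0, 0, 0.3], [1, 0, 0, 0, 0, 0, 0.2], [1, 0, 0, 0, 0, 0, 0.1], [1, 0, 0, 0, 0, 0, 0], [1, 0, 0, 0, 0, 0, 0], [1, 0, 0, 0, 0, 0, 0], [1, 0, 0, 0, 0, 0, 0], [1, 0, 0, 0, 0, 0, 0]]])

```text
time: 5.15
ee_pos: [0.4987, -0.0741, 0.0347]
tcp_rot: [90.6, 89.9, -8.4]
wrist_force: [-2.7, 0.7, 4.8]
opening: 0.0301
```

```bash
python3 - <<'E'
from h import *
go(498,-74,175,-9)
u=np.array([np.cos(np.radians(-12.2)),np.sin(np.radians(-12.2))]); print(np.array([455.1,290.3])+60*u,np.array([455.1,290.3])-60*u)
E
```

```text
to (498, -74, 175, -9): shift [-140.3   -0.5    0. ] rotv [-0.0013 -0.     -0.0018] q6 91
to (498, -74, 175, 171): shift [-140.3   -0.5    0. ] rotv [ 3.1403e+00 -2.9000e-03  0.0000e+00] q6 91
now [498.7 -74.1  34.7] jaw -9.07 xax [ 1.8e-03 -3.0e-04 -1.0e+00] F [-2.7  0.7  4.8] t 5.15 open 30.1
[513.74495366 277.62051221] [396.45504634 302.97948779]
```

Emit:
apply_moves(rows=[[[-2, 0, 0, 0, 0, 0, 0], [-6, 0, 0, 0, 0, 0, 0], [-15, 0, 0, 0, 0, 0, 0], [-30, 0, 0, 0, 0, 0, 0], [-50, 0, 0, 0, 0, 0, 0], [-75, 0, 0, 0, 0, 0, 0], [-100, 0, 0, 0, 0, 0, 0], [-120, 0, 0, 0, 0, 0, 0], [-134, 0, 0, 0, 0, 0, 0], [-140, 0, 0, 0, 0, 0, 0], [-140, 0, 0, 0, 0, 0, 0]]])

```text
time: 6.25
ee_pos: [0.4988, -0.0741, 0.1755]
tcp_rot: [91.1, 89.8, -7.9]
wrist_force: [-0.2, -0.7, -4.3]
opening: 0.0303
```

```bash
python3 - <<'E'
from h import *
go(398,301,175,-9)
p=cams.camera("wrist"); cv2.imwrite("pics/w3.png",p["pixels"][:,:,::-1])
E
```

```text
to (398, 301, 175, -9): shift [   0.  -158.7 -354.5] rotv [-0.0013 -0.0001 -0.0028] q6 91
to (398, 301, 175, 171): shift [   0.  -158.7 -354.5] rotv [ 3.1403e+00 -4.4000e-03  1.0000e-04] q6 91
now [498.8 -74.1 175.5] jaw -9.07 xax [ 2.8e-03 -4.0e-04 -1.0e+00] F [-0.2 -0.7 -4.3] t 6.25 open 30.3
```

View pics/w3.png

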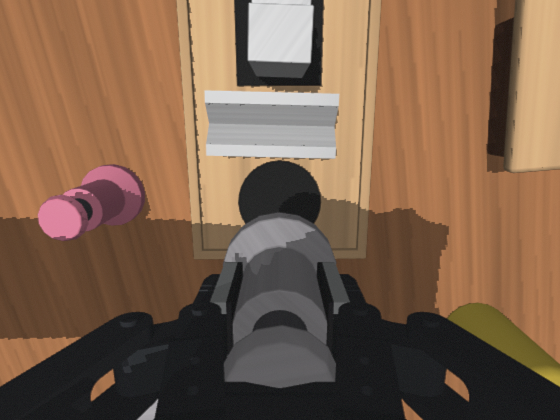

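The jack is held upright (280,300) and the round pad (280,198) is clear. On to the mat.

Emit:
apply_moves(rows=[[[0, -2, -5, 0, 0, 0, 0], [0, -8, -17, 0, 0, 0, 0], [0, -16, -36, 0, 0, 0, 0], [0, -26, -60, 0, 0, 0, 0], [0, -38, -86, 0, 0, 0, 0], [0, -50, -112, 0, 0, 0, 0], [0, -62, -138, 0, 0, 0, 0], [0, -73, -164, 0, 0, 0, 0], [0, -85, -190, 0, 0, 0, 0], [0, -97, -216, 0, 0, 0, 0], [0, -108, -242, 0, 0, 0, 0], [0, -120, -268, 0, 0, 0, 0], [0, -131, -293, 0, 0, 0, 0], [0, -141, -315, 0, 0, 0, 0], [0, -149, -333, 0, 0, 0, 0], [0, -155, -346, 0, 0, 0, 0], [0, -158, -353, 0, 0, 0, 0], [0, -158.7, -354.5, 0, 0.003, 0, 0], [0, -158.7, -354.5, 0, 0.003, 0, 0]]])

```text
time: 8.2
ee_pos: [0.3976, 0.3008, 0.1742]
tcp_rot: [152.9, 89.8, 53.8]
wrist_force: [0.2, -0.5, -3.8]
opening: 0.0303
```

```bash
python3 - <<'E'
from h import *
go(398,301,28,-9)
p=cams.camera("wrist"); cv2.imwrite("pics/w4.png",p["pixels"][:,:,::-1])
W=cloud(p);Z=W[...,2]; g=p["pixels"].astype(int).mean(-1)
m=(p["range_z"]>0)&(W[...,0]>.3)&(W[...,0]<.6)&(W[...,1]>.17)&(W[...,1]<.42)&(g<70)&(Z<.012)&(Z>-.01)
print(m.sum(),rect(W[m]),np.median(Z[m]))
E
```

```text
to (398, 301, 28, -9): shift [1.462e+02 2.000e-01 1.000e-01] rotv [-0.0013 -0.0028 -0.0015] q6 136
to (398, 301, 28, 171): shift [1.462e+02 2.000e-01 1.000e-01] rotv [ 3.1403e+00 -2.3000e-03  4.5000e-03] q6 136
now [397.6 300.8 174.2] jaw -9.08 xax [ 0.0019  0.0026 -1.    ] F [ 0.2 -0.5 -3.8] t 8.2 open 30.3
27391 (array([450.7, 265. ]), array([169.2, 201.7]), 77.8) 0.004710044996200868
```

View pics/w4.png

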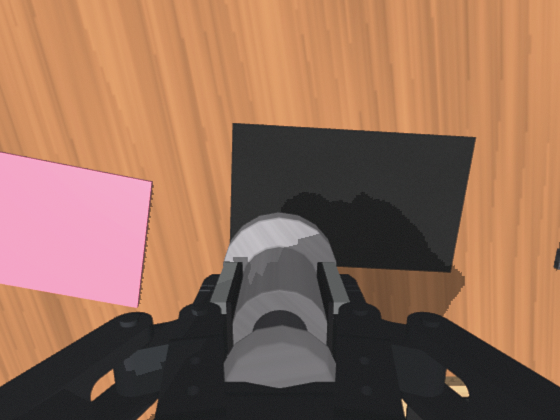

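```bash
python3 - <<'E'
from h import *
p=cams.camera("wrist"); W=cloud(p)
c=[W[v,u]*1000 for u,v in((236,128),(470,142),(448,268))]
for a in c: print(np.round(a,1))
print("centre",np.round((c[0]+c[2])/2,1))
E
```

```text
[372.6 364.3   4.9]
[560.9 322.8   4.3]
[538.3 213.5   4.3]
centre [455.4 288.9   4.6]
```

Emit:
apply_moves(rows=[[[5, 0, 0, 0, -0.003, -0.001, 0], [18, 0, 0, 0, -0.003, -0.001, 0], [38, 0, 0, 0, -0.003, -0.001, 0], [60, 0, 0, 0, -0.003, -0.001, 0], [82, 0, 0, 0, -0.003, -0.001, 0], [103, 0, 0, 0, -0.003, -0.001, 0], [120, 0, 0, 0, -0.003, -0.001, 0], [132, 0, 0, 0, -0.003, -0.001, 0], [138, 0, 0, 0, -0.003, -0.001, 0], [141, 0, 0, 0, -0.003, -0.001, 0], [142, 0, 0, 0, -0.003, -0.001, 0], [143, 0, 0, 0, -0.003, -0.001, 0], [144, 0, 0, 0, -0.003, -0.001, 0], [144, 0, 0, 0, -0.003, -0.001, 0]]])

```text
time: 9.7
ee_pos: [0.3983, 0.3009, 0.0306]
tcp_rot: [104.6, 89.9, 5.5]
wrist_force: [0.1, 0.3, -3.6]
opening: 0.03
```

```bash
python3 - <<'E'
from h import *
go(398,301,28,-9)
E
```

```text
to (398, 301, 28, -9): shift [ 2.6 -0.3 -0.1] rotv [-0.0021 -0.0002 -0.001 ] q6 136
to (398, 301, 28, 171): shift [ 2.6 -0.3 -0.1] rotv [ 3.1395e+00 -1.5000e-03  4.0000e-04] q6 136
now [398.3 300.9  30.6] jaw -9.12 xax [ 1.e-03  1.e-04 -1.e+00] F [ 0.1  0.3 -3.6] t 9.7 open 30.0
```

Emit:
apply_moves(rows=[[[1, 0, 0, 0, 0, 0, 0], [1.5, 0, 0, 0, 0, 0, 0], [2, 0, 0, 0, 0, 0, 0], [2.4, 0, 0, 0, 0, 0, 0], [2.7, 0, 0, 0, 0, 0, 0], [2.7, 0, 0, 0, 0, 0, 0]]])

```text
time: 10.3
ee_pos: [0.3983, 0.3009, 0.0278]
tcp_rot: [103.3, 89.9, 4.2]
wrist_force: [-0.0, -0.3, -3.7]
opening: 0.0301
```

Emit:
apply_moves(rows=[[[0.5, 0, 0, 0, 0, 0, 0], [0.5, 0, 0, 0, 0, 0, 0], [1, 0, 0, 0, 0, 0, 0], [1, 0, 0, 0, 0, 0, 0]]])

```text
time: 10.7
ee_pos: [0.3983, 0.3009, 0.0278]
tcp_rot: [116.8, 89.9, 17.7]
wrist_force: [-4.4, -2.1, 7.3]
opening: 0.03
```

Contact made. Releasing.

Emit:
apply_moves(rows=[[[-0.5, 0, 0, 0, 0, 0, 0.4], [-0.5, 0, 0, 0, 0, 0, 0.5], [-0.5, 0, 0, 0, 0, 0, 0.65], [-0.5, 0, 0, 0, 0, 0, 0.8], [-0.5, 0, 0, 0, 0, 0, 0.8], [-0.5, 0, 0, 0, 0, 0, 0.8], [-10, 0, 0, 0, 0, 0, 0.8], [-30, 0, 0, 0, 0, 0, 0.8], [-60, 0, 0, 0, 0, 0, 0.8], [-95, 0, 0, 0, 0, 0, 0.8], [-130, 0, 0, 0, 0, 0, 1], [-160, 0, 0, 0, 0, 0, 1], [-180, 0, 0, 0, 0, 0, 1]]])

```text
time: 12.0
ee_pos: [0.3983, 0.3011, 0.211]
tcp_rot: [130.0, 89.7, 30.9]
wrist_force: [0.8, -0.1, 0.5]
opening: 0.0856
```

```bash
python3 - <<'E'
from h import *
u=np.array([np.cos(np.radians(79.1)),np.sin(np.radians(79.1))]); g=np.array([519.4,48.3])-5*u; print(g)
go(*g,205,-10.9);go(*g,42,-10.9)
p=cams.camera("wrist"); cv2.imwrite("pics/w5.png",p["pixels"][:,:,::-1])
E
```

```text
[518.45452279  43.39020644]
to (np.float64(518.4545227850505), np.float64(43.39020643651778), 205, -10.9): shift [  5.9 159.4 235.4] rotv [ 0.0311 -0.0029 -0.0034] q6 136
to (np.float64(518.4545227850505), np.float64(43.39020643651778), 205, 169.1): shift [  5.9 159.4 235.4] rotv [-3.1105  0.0053 -0.0046] q6 136
now [398.3 301.1 211. ] jaw -9.12 xax [ 0.0038  0.0023 -1.    ] F [ 0.8 -0.1  0.5] t 12.0 open 85.6
to (np.float64(518.4545227850505), np.float64(43.39020643651778), 42, -10.9): shift [168.9 158.8 235.9] rotv [ 0.0311 -0.0029 -0.0034] q6 136
to (np.float64(518.4545227850505), np.float64(43.39020643651778), 42, 169.1): shift [168.9 158.8 235.9] rotv [-3.1105  0.0053 -0.0046] q6 136
now [398.3 301.1 211. ] jaw -9.12 xax [ 0.0038  0.0023 -1.    ] F [ 0.8 -0.1  0.5] t 12.0 open 85.6
```

View pics/w5.png

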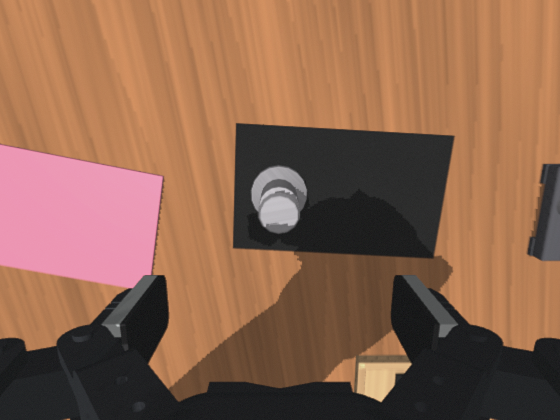

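The jack stands on the mat (278,195). Next, the step block.

Emit:
apply_moves(rows=[[[0, 10, 15, 0.005, 0, 0, 1], [0, 35, 50, 0.01, 0, 0, 1], [0, 65, 95, 0.02, 0, 0, 1], [0, 95, 140, 0.03, 0, 0, 1], [0, 125, 185, 0.031, -0.003, -0.003, 1], [0, 150, 222, 0.031, -0.003, -0.003, 1], [5, 159.4, 235.4, 0.031, -0.003, -0.003, 1], [8, 159.4, 235.4, 0.031, -0.003, -0.003, 1], [8, 159.4, 235.4, 0.031, -0.003, -0.003, 1]]])

```text
time: 12.95
ee_pos: [0.5188, 0.0435, 0.2051]
tcp_rot: [144.9, 89.8, 43.9]
wrist_force: [-0.1, 1.0, -0.6]
opening: 0.0854
```

```bash
sed 's/^circ(.*//' meas.py > meas2.py; python3 - <<'E'
from h import *
go(518.5,43.4,38,-10.9)
p=cams.camera("wrist"); cv2.imwrite("pics/w6.png",p["pixels"][:,:,::-1])
W=cloud(p);X,Y,Z=W[...,0],W[...,1],W[...,2];ok=p["range_z"]>0
for lo,hi in((.087,.097),(.03,.097)):
    m=ok&(X>.47)&(X<.57)&(Y>.012)&(Y<.09)&(Z>lo)&(Z<hi)
    n,l,s,c=cv2.connectedComponentsWithStats(m.astype(np.uint8)); m=l==1+np.argmax(s[1:,4]); print(rect(W[m]),m.sum())
E
```

```text
to (518.5, 43.4, 38, -10.9): shift [167.   -0.5   0.6] rotv [-0.0013 -0.0023 -0.0016] q6 106
to (518.5, 43.4, 38, 169.1): shift [167.   -0.5   0.6] rotv [ 3.1403e+00 -2.5000e-03  3.6000e-03] q6 106
now [518.8  43.5 205.1] jaw -10.97 xax [ 0.002   0.0019 -1.    ] F [-0.1  1.  -0.6] t 12.95 open 85.4
(array([517.3,  36.8]), array([30.4, 35.8]), 78.4) 2065
(array([506. ,  42.1]), array([72. , 60.3]), 78.6) 4242
```

View pics/w6.png

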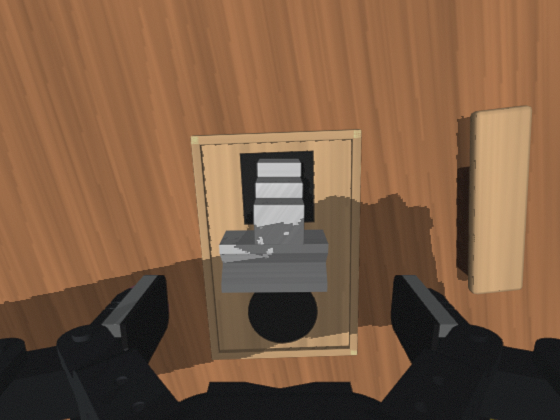

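Emit:
apply_moves(newtons=50, rows=[[[25, 0, 0.5, 0.004, -0.002, -0.002, 1], [60, 0, 0.5, 0.004, -0.002, -0.002, 1], [95, 0, 0.5, 0.004, -0.002, -0.002, 1], [125, 0, 0.5, 0.004, -0.002, -0.002, 1], [148, 0, 0.5, 0.004, -0.002, -0.002, 1], [160, 0, 0.5, 0.004, -0.002, -0.002, 1], [167, 0, 0.5, 0.004, -0.002, -0.002, 0.9], [167, 0, 0.5, 0.004, -0.002, -0.002, 0.7], [167, 0, 0.5, 0.004, -0.002, -0.002, 0.5], [167, 0, 0.5, 0.004, -0.002, -0.002, 0.4], [167, 0, 0.5, 0.004, -0.002, -0.002, 0.3], [167, 0, 0.5, 0.004, -0.002, -0.002, 0.1], [167, 0, 0.5, 0.004, -0.002, -0.002, 0], [167, 0, 0.5, 0.004, -0.002, -0.002, 0], [167, 0, 0.5, 0.004, -0.002, -0.002, 0], [167, 0, 0.5, 0.004, -0.002, -0.002, 0]]])

```text
time: 14.6
ee_pos: [0.5197, 0.0442, 0.0398]
tcp_rot: [125.3, 89.9, 24.2]
wrist_force: [-2.9, 1.5, 6.0]
opening: 0.0352
```

```bash
python3 - <<'E'
from h import *
go(512,272,175,-11.2)
E
```

```text
to (512, 272, 175, -11.2): shift [-135.   -51.3 -222.2] rotv [ 0.0012 -0.0014 -0.0019] q6 106
to (512, 272, 175, 168.8): shift [-135.   -51.3 -222.2] rotv [-3.1404e+00  3.0000e-03 -2.1000e-03] q6 106
now [519.7  44.2  39.8] jaw -11.13 xax [ 0.0021  0.001  -1.    ] F [-2.9  1.5  6. ] t 14.6 open 35.2
```

Emit:
apply_moves(rows=[[[-2, 0, 0, 0, 0, 0, 0], [-6, 0, 0, 0, 0, 0, 0], [-15, 0, 0, 0, 0, 0, 0], [-30, 0, 0, 0, 0, 0, 0], [-50, 0, 0, 0, 0, 0, 0], [-75, 0, 0, 0, 0, 0, 0], [-98, -2, -6, 0, 0, 0, 0], [-116, -6, -22, 0, 0, 0, 0], [-128, -11, -45, 0, 0, 0, 0], [-134, -17, -70, 0, 0, 0, 0], [-135, -23, -97, 0, 0, 0, 0], [-135, -29, -124, 0, 0, 0, 0], [-135, -35, -150, 0, 0, 0, 0], [-135, -41, -175, 0, 0, 0, 0], [-135, -46, -196, 0, -0.001, -0.002, 0], [-135, -49, -211, 0, -0.001, -0.002, 0], [-135, -51, -219, 0, -0.001, -0.002, 0], [-135, -51.5, -222, 0, -0.001, -0.002, 0], [-135, -51.5, -222, 0, -0.001, -0.002, 0]]])

```text
time: 16.5
ee_pos: [0.5118, 0.2716, 0.1751]
tcp_rot: [-172.5, 90.0, 86.4]
wrist_force: [-0.1, -0.1, -3.8]
opening: 0.0353
```

```bash
python3 - <<'E'
from h import *
go(511,272,33,-11.2)
p=cams.camera("wrist"); cv2.imwrite("pics/w7.png",p["pixels"][:,:,::-1])
E
```

```text
to (511, 272, 33, -11.2): shift [142.1  -0.9  -0.2] rotv [ 0.0012 -0.0001  0.    ] q6 129
to (511, 272, 33, 168.8): shift [142.1  -0.9  -0.2] rotv [-3.1404e+00 -0.0000e+00 -2.0000e-04] q6 129
now [511.8 271.6 175.1] jaw -11.13 xax [ 0.e+00  1.e-04 -1.e+00] F [-0.1 -0.1 -3.8] t 16.5 open 35.3
```

View pics/w7.png

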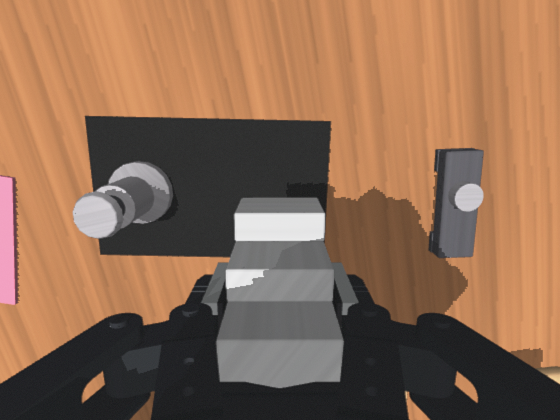

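Step block is held level, with the jack clear at (135,190). Lowering.

Emit:
apply_moves(rows=[[[5, 0, 0, 0, 0, 0, 0], [18, 0, 0, 0, 0, 0, 0], [38, 0, 0, 0, 0, 0, 0], [60, 0, 0, 0, 0, 0, 0], [82, 0, 0, 0, 0, 0, 0], [103, 0, 0, 0, 0, 0, 0], [120, 0, 0, 0, 0, 0, 0], [131, 0, 0, 0, 0, 0, 0], [136, 0, 0, 0, 0, 0, 0], [138, 0, 0, 0, 0, 0, 0], [139, 0, 0, 0, 0, 0, 0], [140, 0, 0, 0, 0, 0, 0], [141, 0, 0, 0, 0, 0, 0], [141.5, 0, 0, 0, 0, 0, 0], [142, 0, 0, 0, 0, 0, 0], [142, 0, 0, 0, 0, 0, 0]]])

```text
time: 18.15
ee_pos: [0.5118, 0.2713, 0.0332]
tcp_rot: [174.0, 90.0, 72.9]
wrist_force: [0.5, 0.9, -4.7]
opening: 0.0353
```

Emit:
apply_moves(rows=[[[0.5, 0, 0, 0, 0, 0, 0], [0.5, 0, 0, 0, 0, 0, 0], [1, 0, 0, 0, 0, 0, 0], [1, 0, 0, 0, 0, 0, 0]]])

```text
time: 18.55
ee_pos: [0.5119, 0.2713, 0.0329]
tcp_rot: [136.9, 90.0, 35.7]
wrist_force: [-3.7, -2.2, 6.0]
opening: 0.0355
```

Contact. Releasing and retreating.

Emit:
apply_moves(rows=[[[-0.3, 0, 0, 0, 0, 0, 0.45], [-0.3, 0, 0, 0, 0, 0, 0.6], [-0.3, 0, 0, 0, 0, 0, 0.7], [-0.3, 0, 0, 0, 0, 0, 0.8], [-0.3, 0, 0, 0, 0, 0, 0.8], [-0.3, 0, 0, 0, 0, 0, 0.8], [-10, 0, 0, 0, 0, 0, 0.8], [-30, 0, 0, 0, 0, 0, 0.8], [-60, 0, 0, 0, 0, 0, 0.8], [-95, 0, 0, 0, 0, 0, 0.8], [-130, 0, 0, 0, 0, 0, 1], [-160, 0, 0, 0, 0, 0, 1], [-180, 0, 0, 0, 0, 0, 1]]])

```text
time: 19.85
ee_pos: [0.5121, 0.2714, 0.2164]
tcp_rot: [130.3, 89.8, 29.2]
wrist_force: [1.3, -0.3, -0.0]
opening: 0.0852
```

```bash
python3 - <<'E'
from h import *
go(503.6,-12.2,205,79.6)
p=cams.camera("wrist"); cv2.imwrite("pics/w8.png",p["pixels"][:,:,::-1])
E
```

```text
to (503.6, -12.2, 205, 79.6): shift [ 10.8  46.5 280. ] rotv [-1.5839e+00  4.0000e-04 -4.3000e-03] q6 129
to (503.6, -12.2, 205, 259.6): shift [ 10.8  46.5 280. ] rotv [ 1.5577e+00 -4.3000e-03 -4.0000e-04] q6 129
now [512.1 271.4 216.4] jaw -11.15 xax [ 0.0034  0.0019 -1.    ] F [ 1.3 -0.3 -0. ] t 19.85 open 85.2
```

View pics/w8.png

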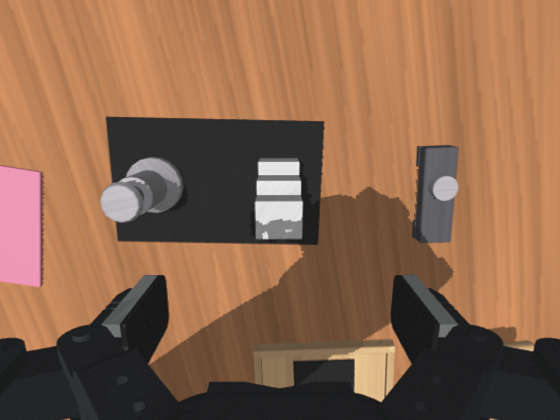

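Both stand on the mat (jack 150,185; step 280,200). Now the V-block.

Emit:
apply_moves(rows=[[[0, 3, 15, -0.1, 0, 0, 1], [0, 8, 45, -0.23, 0, 0, 1], [0, 14, 80, -0.36, 0, 0, 1], [0, 20, 115, -0.5, 0, 0, 1], [0, 26, 150, -0.64, 0, 0, 1], [0, 32, 185, -0.78, 0, 0, 1], [0, 37, 220, -0.92, 0, 0, 1], [0, 42, 250, -1.06, 0, 0, 1], [0, 45, 270, -1.2, 0, 0, 1], [5, 46.5, 280, -1.34, 0, 0, 1], [10, 46.5, 280, -1.46, 0, -0.004, 1], [10, 46.5, 280, -1.584, 0, -0.004, 1], [10, 46.5, 280, -1.584, 0, -0.004, 1], [10, 46.5, 280, -1.584, 0, -0.004, 1]]])

```text
time: 21.3
ee_pos: [0.5042, -0.0119, 0.2085]
tcp_rot: [31.1, 89.8, 20.5]
wrist_force: [-0.3, -0.5, 0.1]
opening: 0.0852
```

```bash
python3 - <<'E'
from h import *
p=cams.camera("wrist"); cv2.imwrite("pics/w9.png",p["pixels"][:,:,::-1])
W=cloud(p);X,Y,Z=W[...,0],W[...,1],W[...,2];ok=p["range_z"]>0
m=ok&(X>.42)&(X<.58)&(Y>-.06)&(Y<.04)&(Z>.032)&(Z<.056)
n,l,s,c=cv2.connectedComponentsWithStats(m.astype(np.uint8)); m=l==1+np.argmax(s[1:,4]); print(rect(W[m]),m.sum())
go(503.6,-12.2,18,79.6)
E
```

```text
(array([503.7, -12.1]), array([44.1, 92.6]), 79.6) 5815
to (503.6, -12.2, 18, 79.6): shift [190.4  -0.8  -1.2] rotv [-0.0031  0.0034 -0.002 ] q6 9
to (503.6, -12.2, 18, 259.6): shift [190.4  -0.8  -1.2] rotv [ 3.1384e+00 -3.1000e-03 -5.4000e-03] q6 9
now [504.2 -11.9 208.5] jaw 79.42 xax [ 0.0037  0.0013 -1.    ] F [ 0.1 -0.4 -0.6] t 21.35 open 85.5
```

View pics/w9.png

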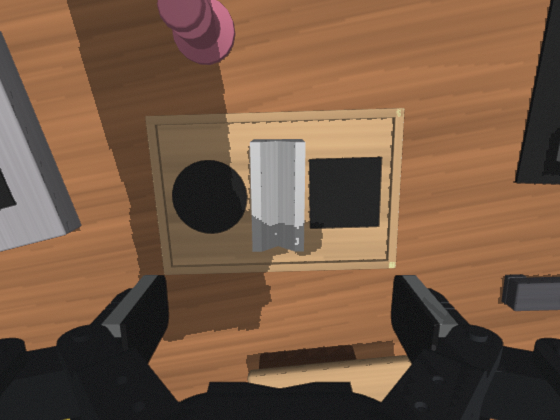

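Emit:
apply_moves(newtons=60, rows=[[[25, -0.8, -1.2, -0.003, 0.003, -0.002, 1], [60, -0.8, -1.2, -0.003, 0.003, -0.002, 1], [95, -0.8, -1.2, -0.003, 0.003, -0.002, 1], [130, -0.8, -1.2, -0.003, 0.003, -0.002, 1], [158, -0.8, -1.2, -0.003, 0.003, -0.002, 1], [178, -0.8, -1.2, -0.003, 0.003, -0.002, 1], [188, -0.8, -1.2, -0.003, 0.003, -0.002, 1], [193, -0.8, -1.2, -0.003, 0.003, -0.002, 1], [193, -0.8, -1.2, -0.003, 0.003, -0.002, 0.8], [193, -0.8, -1.2, -0.003, 0.003, -0.002, 0.6], [193, -0.8, -1.2, -0.003, 0.003, -0.002, 0.5], [193, -0.8, -1.2, -0.003, 0.003, -0.002, 0.4], [193, -0.8, -1.2, -0.003, 0.003, -0.002, 0.2], [193, -0.8, -1.2, -0.003, 0.003, -0.002, 0], [193, -0.8, -1.2, -0.003, 0.003, -0.002, 0], [193, -0.8, -1.2, -0.003, 0.003, -0.002, 0]]])

```text
time: 22.95
ee_pos: [0.5045, -0.0123, 0.0168]
tcp_rot: [5.8, 89.8, -4.6]
wrist_force: [0.3, -0.0, 6.3]
opening: 0.0433
```

```bash
python3 - <<'E'
from h import *
go(419,-272,150,93.8)
E
```

```text
to (419, -272, 150, 93.8): shift [-133.4 -270.9  -36.7] rotv [-2.482e-01  2.700e-03  1.000e-04] q6 9
to (419, -272, 150, 273.8): shift [-133.4 -270.9  -36.7] rotv [ 2.8934e+00  1.0000e-04 -4.0000e-03] q6 9
now [504.5 -12.3  16.8] jaw 79.58 xax [ 2.7e-03 -2.0e-04 -1.0e+00] F [ 0.3 -0.   6.3] t 22.95 open 43.3
```

Emit:
apply_moves(rows=[[[-2, 0, 0, 0, 0, 0, 0], [-6, 0, 0, 0, 0, 0, 0], [-15, 0, 0, 0, 0, 0, 0], [-30, 0, 0, 0, 0, 0, 0], [-52, 0, 0, 0, 0, 0, 0], [-76, -3, 0, 0, 0, 0, 0], [-98, -13, -1, 0, 0, 0, 0], [-116, -30, -3, -0.02, 0, 0, 0], [-127, -52, -6, -0.05, 0, 0, 0], [-132, -77, -10, -0.08, 0, 0, 0], [-133, -103, -14, -0.1, 0, 0, 0], [-133, -130, -18, -0.12, 0, 0, 0], [-133, -157, -21, -0.15, 0, 0, 0], [-133, -184, -25, -0.18, 0.002, 0, 0], [-133, -210, -28, -0.2, 0.002, 0, 0], [-133, -233, -32, -0.22, 0.002, 0, 0], [-133, -252, -34, -0.24, 0.003, 0, 0], [-133, -265, -36, -0.248, 0.003, 0, 0], [-133, -271, -37, -0.248, 0.003, 0, 0], [-133, -271, -37, -0.248, 0.003, 0, 0]]])

```text
time: 24.95
ee_pos: [0.4186, -0.2725, 0.1503]
tcp_rot: [-62.0, 90.0, -58.3]
wrist_force: [-0.1, 0.0, -2.0]
opening: 0.0435
```

```bash
python3 - <<'E'
from h import *
go(419,-272,41,93.8)
p=cams.camera("wrist"); cv2.imwrite("pics/w10.png",p["pixels"][:,:,::-1]); np.save("w10.npy",cloud(p))
E
```

```text
to (419, -272, 41, 93.8): shift [109.3   0.5   0.4] rotv [-0.0015  0.0002  0.0003] q6 -37
to (419, -272, 41, 273.8): shift [109.3   0.5   0.4] rotv [ 3.1401e+00  5.0000e-04 -3.0000e-04] q6 -37
now [ 418.6 -272.5  150.3] jaw 93.72 xax [ 2.e-04 -3.e-04 -1.e+00] F [-0.1  0.  -2. ] t 24.95 open 43.5
```

View pics/w10.png

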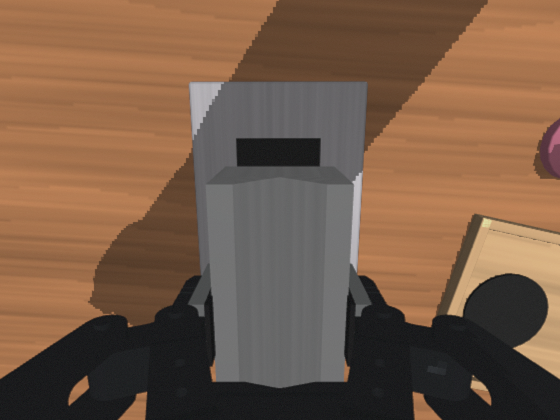

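```bash
python3 - <<'E'
import numpy as np
W=np.load("w10.npy")*1000
for n,(u,v) in dict(plL=(193,86),plR=(364,86),paL=(238,141),paR=(319,141),pL2=(199,200),pR2=(357,230),vb=(280,185),vl=(210,186),vr=(350,186)).items(): print(n,np.round(W[v,u],1))
# edge fits: plate near edge row, patch edges
Z=W[...,2]
m=(Z>26)&(Z<36); ys=[];
for v in range(90,160,5):
    c=np.where(m[v])[0]; ys.append((W[v,c.min()],W[v,c.max()]))
L=np.array([a for a,b in ys]);Rr=np.array([b for a,b in ys])
print(np.round(L[::4],1),np.round(Rr[::4],1))
print("yaw",np.degrees(np.arctan2(*np.polyfit(L[:,0],L[:,1],1)[:1],1)),np.degrees(np.arctan2(*np.polyfit(Rr[:,0],Rr[:,1],1)[:1],1)))
xs=[W[np.where(m[:,u])[0].min(),u] for u in range(200,360,10)]; xs=np.array(xs); q=np.polyfit(xs[:,1],xs[:,0],1); print("near edge: yaw",-np.degrees(np.arctan(q[0])),xs[8],xs[0],xs[-1])
E
```

```text
plL [ 336.6 -335.    29.4]
plR [ 329.2 -220.9   30.2]
paL [ 370.4 -303.2   33.5]
paR [ 366.9 -247.8   32.8]
pL2 [ 414.5 -330.3   29.2]
pR2 [ 429.4 -213.5   29.8]
vb [ 374.8 -274.3  170.1]
vl [ 374.  -295.2  184.3]
vr [ 371.2 -253.9  184.8]
[[ 339.4 -337.4   30.6]
 [ 352.2 -337.1   28.7]
 [ 365.3 -335.5   29.3]
 [ 378.8 -334.4   31. ]] [[ 331.8 -220.3   31.6]
 [ 344.4 -218.2   29.3]
 [ 357.6 -217.4   30.1]
 [ 371.1 -216.4   30.1]]
yaw 3.8141413116009737 4.424085711219046
near edge: yaw 4.334282042506083 [ 330.3160452  -277.0281635    29.88789355] [ 333.86889726 -329.9721324    31.02905785] [ 326.50777857 -230.31438382   28.40478505]
```

Emit:
apply_moves(rows=[[[3, 0, 1, -0.005, 0, 0, 0], [12, 0.2, 2.2, -0.005, 0, 0, 0], [28, 0.2, 2.2, -0.005, 0, 0, 0], [48, 0.2, 2.2, -0.005, 0, 0, 0], [68, 0.2, 2.2, -0.005, 0, 0, 0], [86, 0.2, 2.2, -0.005, 0, 0, 0], [98, 0.2, 2.2, -0.005, 0, 0, 0], [104, 0.2, 2.2, -0.005, 0, 0, 0], [106, 0.2, 2.2, -0.005, 0, 0, 0], [107, 0.2, 2.2, -0.005, 0, 0, 0], [108, 0.2, 2.2, -0.005, 0, 0, 0], [108.5, 0.2, 2.2, -0.005, 0, 0, 0], [109, 0.2, 2.2, -0.005, 0, 0, 0], [109, 0.2, 2.2, -0.005, 0, 0, 0]]])

```text
time: 26.4
ee_pos: [0.421, -0.2717, 0.0413]
tcp_rot: [-35.4, 90.0, -31.3]
wrist_force: [0.2, 0.1, -3.8]
opening: 0.0428
```

Emit:
apply_moves(rows=[[[0.5, -0.4, 0, 0, 0, 0, 0], [0.5, -0.4, 0, 0, 0, 0, 0], [1, -0.4, 0, 0, 0, 0, 0], [1, -0.4, 0, 0, 0, 0, 0]]])

```text
time: 26.8
ee_pos: [0.4211, -0.2722, 0.0408]
tcp_rot: [-41.8, 90.0, -37.8]
wrist_force: [-2.8, 1.4, 3.3]
opening: 0.0434
```

Emit:
apply_moves(rows=[[[-0.2, 0, 0, 0, 0, 0, 0.55], [-0.2, 0, 0, 0, 0, 0, 0.65], [-0.2, 0, 0, 0, 0, 0, 0.8], [-0.2, 0, 0, 0, 0, 0, 0.9], [-0.2, 0, 0, 0, 0, 0, 1], [-0.2, 0, 0, 0, 0, 0, 1], [-10, 0, 0, 0, 0, 0, 1], [-30, 0, 0, 0, 0, 0, 1], [-60, 0, 0, 0, 0, 0, 1], [-95, 0, 0, 0, 0, 0, 1], [-130, 0, 0, 0, 0, 0, 1], [-155, 0, 0, 0, 0, 0, 1], [-165, 0, 0, 0, 0, 0, 1], [-165, 0, 0, 0, 0, 0, 1]]])

```text
time: 28.2
ee_pos: [0.4214, -0.2724, 0.2071]
tcp_rot: [-38.6, 89.8, -34.5]
wrist_force: [0.3, -0.1, -0.1]
opening: 0.0852
```

```bash
cat > vchk.py <<'E'
from h import *
p=cams.camera("wrist"); cv2.imwrite("pics/w11.png",p["pixels"][:,:,::-1])
W=cloud(p);X,Y,Z=W[...,0],W[...,1],W[...,2];ok=p["range_z"]>0;g=p["pixels"].astype(int).mean(-1)
B=ok&(X>.28)&(X<.55)&(Y>-.38)&(Y<-.16)
for n,m in dict(vb=B&(Z>.05)&(Z<.08),plate=B&(Z>.02)&(Z<.08),patch=B&(Z>.02)&(Z<.08)&((g<45)|(Z>.05))).items():
    k,l,s,c=cv2.connectedComponentsWithStats(m.astype(np.uint8)); m=l==1+np.argmax(s[1:,4]); print(n,rect(W[m]),m.sum())
E
python3 vchk.py; python3 -c "
from h import *
go(398,301,175,-9)"
```

```text
vb (array([ 420.4, -271.3]), array([92.3, 44.1]), 4.1) 6850
plate (array([ 419.7, -272.6]), array([179.4, 120.4]), 4.0) 27829
patch (array([ 419.1, -272.6]), array([104.2,  57.3]), 3.9) 8175
to (398, 301, 175, -9): shift [ 30.2 573.4  17.2] rotv [ 1.7981e+00  1.1000e-03 -2.0000e-04] q6 -37
to (398, 301, 175, 171): shift [ 30.2 573.4  17.2] rotv [-1.3434e+00  2.0000e-04  1.1000e-03] q6 -37
now [ 421.1 -272.2  205.6] jaw 94.03 xax [ 8.e-04 -6.e-04 -1.e+00] F [-0.   0.1 -0.8] t 28.25 open 85.3
```

View pics/w11.png

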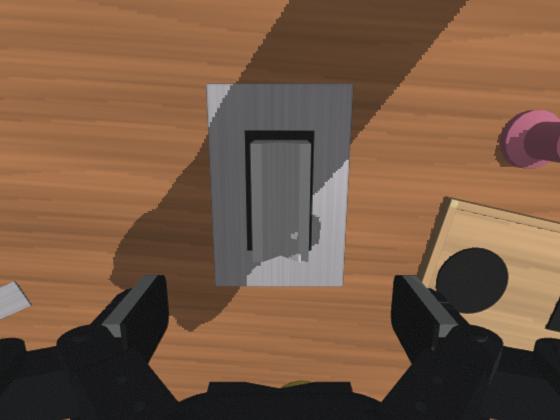

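V-block sits groove up on the patch (280,200), within about 1 mm of centre and 0.2° of the plate's axis. Next, back to the jack.

Emit:
apply_moves(rows=[[[0, 10, 0, 0.05, 0, 0, 1], [0, 40, 0, 0.18, 0, 0, 1], [0, 80, 2, 0.31, 0, 0, 1], [0, 120, 3, 0.44, 0, 0, 1], [0, 160, 4, 0.57, 0, 0, 1], [0, 200, 5, 0.7, 0, 0, 1], [0, 240, 7, 0.83, 0, 0, 1], [0, 280, 8, 0.96, 0, 0, 1], [0, 320, 10, 1.09, 0, 0, 1], [0, 360, 11, 1.22, 0, 0, 1], [0, 400, 12, 1.35, 0, 0, 1], [0, 440, 13, 1.48, 0, 0, 1], [0, 480, 14, 1.61, 0, 0, 1], [0, 520, 15, 1.72, 0, 0, 1], [0, 550, 16, 1.798, 0, 0, 1], [0, 567, 17, 1.798, 0, 0, 1], [0, 573.4, 17.2, 1.798, 0, 0, 1], [0, 573.4, 17.2, 1.798, 0, 0, 1], [0, 573.4, 17.2, 1.798, 0, 0, 1]]])

```text
time: 30.15
ee_pos: [0.398, 0.2999, 0.205]
tcp_rot: [31.8, 89.9, -67.2]
wrist_force: [0.9, 0.1, 0.4]
opening: 0.0854
```

```bash
cat > jchk.py <<'E'
from h import *
p=cams.camera("wrist"); cv2.imwrite("pics/w12.png",p["pixels"][:,:,::-1])
W=cloud(p);X,Y,Z=W[...,0],W[...,1],W[...,2];ok=p["range_z"]>0
B=ok&(X>.34)&(X<.45)&(Y>.25)&(Y<.35)
for n,m in dict(head=B&(Z>.085)&(Z<.1)).items():
    k,l,s,c=cv2.connectedComponentsWithStats(m.astype(np.uint8)); m=l==1+np.argmax(s[1:,4]); print(n,rect(W[m]),m.sum(),np.median(Z[m]))
go(398.3,300.9,27.8,-9)
E
python3 jchk.py
```

```text
head (array([398.6, 301.1]), array([29.6, 29.7]), 80.7) 1375 0.09052687680723143
to (398.3, 300.9, 27.8, -9): shift [177.4  -0.2  -1.2] rotv [-0.0003  0.0007 -0.0009] q6 136
to (398.3, 300.9, 27.8, 171): shift [177.4  -0.2  -1.2] rotv [ 3.1413e+00 -1.4000e-03 -1.1000e-03] q6 136
now [398.1 299.9 205.2] jaw -9.02 xax [ 8.e-04 -9.e-04 -1.e+00] F [ 0.7  0.1 -0.6] t 30.2 open 85.6
```

View pics/w12.png

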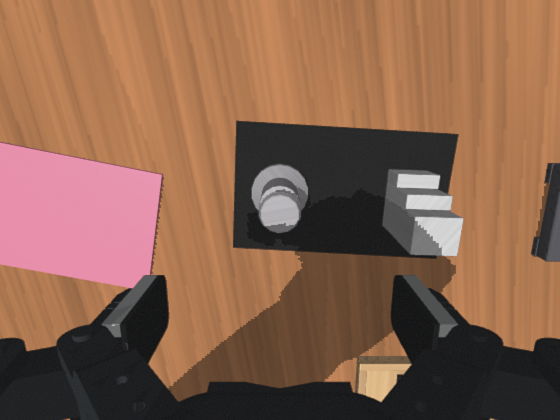

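Jack at (280,200) and step at (423,215) are both standing. Gripping the jack.

Emit:
apply_moves(newtons=50, rows=[[[25, -0.2, -1.2, 0, 0.001, -0.001, 0.85], [60, -0.2, -1.2, 0, 0.001, -0.001, 0.85], [95, -0.2, -1.2, 0, 0.001, -0.001, 0.85], [128, -0.2, -1.2, 0, 0.001, -0.001, 0.85], [153, -0.2, -1.2, 0, 0.001, -0.001, 0.85], [168, -0.2, -1.2, 0, 0.001, -0.001, 0.85], [175, -0.2, -1.2, 0, 0.001, -0.001, 0.85], [177, -0.2, -1.2, 0, 0.001, -0.001, 0.8], [177, -0.2, -1.2, 0, 0.001, -0.001, 0.6], [177, -0.2, -1.2, 0, 0.001, -0.001, 0.4], [177, -0.2, -1.2, 0, 0.001, -0.001, 0.2], [177, -0.2, -1.2, 0, 0.001, -0.001, 0], [177, -0.2, -1.2, 0, 0.001, -0.001, 0], [177, -0.2, -1.2, 0, 0.001, -0.001, 0], [177, -0.2, -1.2, 0, 0.001, -0.001, 0], [177, -0.2, -1.2, 0, 0.001, -0.001, 0]]])

```text
time: 31.8
ee_pos: [0.3987, 0.3014, 0.0295]
tcp_rot: [143.7, 89.9, 44.7]
wrist_force: [-1.8, -1.3, 5.1]
opening: 0.0303
```

```bash
python3 -c "
from h import *
go(499,-75.8,175,-9)"
```

```text
to (499, -75.8, 175, -9): shift [-145.9  158.2  356.6] rotv [-0.0001 -0.0015 -0.0011] q6 136
to (499, -75.8, 175, 171): shift [-145.9  158.2  356.6] rotv [ 3.1415e+00 -1.7000e-03  2.4000e-03] q6 136
now [398.7 301.4  29.5] jaw -9.0 xax [ 0.0013  0.0013 -1.    ] F [-1.8 -1.3  5.1] t 31.8 open 30.3
```

Emit:
apply_moves(rows=[[[-2, 0, 0, 0, 0, 0, 0], [-6, 0, 0, 0, 0, 0, 0], [-15, 0, 0, 0, 0, 0, 0], [-30, 0, 0, 0, 0, 0, 0], [-52, 0, 0, 0, 0, 0, 0], [-76, 0, 0, 0, 0, 0, 0], [-100, 2, 5, 0, 0, 0, 0], [-122, 8, 19, 0, 0, 0, 0], [-137, 17, 40, 0, 0, 0, 0], [-144, 28, 64, 0, 0, 0, 0], [-146, 40, 90, 0, 0, 0, 0], [-146, 51, 116, 0, 0, 0, 0], [-146, 63, 142, 0, 0, 0, 0], [-146, 75, 168, 0, 0, 0, 0], [-146, 86, 194, 0, 0, 0, 0], [-146, 98, 220, 0, 0, 0, 0], [-146, 109, 245, 0, 0, 0, 0], [-146, 118, 265, 0, 0, 0, 0], [-146, 124, 280, 0, 0, 0, 0], [-146, 127, 287, 0, 0, 0, 0]]])

```text
time: 33.8
ee_pos: [0.4793, -0.0034, 0.1763]
tcp_rot: [125.9, 89.9, 26.8]
wrist_force: [-1.1, 1.1, -3.3]
opening: 0.0303
```

```bash
python3 - <<'E'
from h import *
go(499,-75.8,130,-9)
p=cams.camera("wrist"); cv2.imwrite("pics/w13.png",p["pixels"][:,:,::-1])
E
```

```text
to (499, -75.8, 130, -9): shift [46.2 30.8 68.5] rotv [-0.0015 -0.0015 -0.0021] q6 99
to (499, -75.8, 130, 171): shift [46.2 30.8 68.5] rotv [ 3.1401e+00 -3.3000e-03  2.4000e-03] q6 99
now [479.3  -3.4 176.3] jaw -9.08 xax [ 0.0023  0.0012 -1.    ] F [-1.1  1.1 -3.3] t 33.8 open 30.3
```

View pics/w13.png

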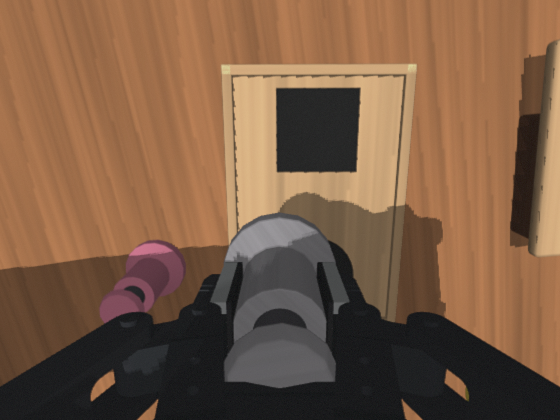

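Emit:
apply_moves(rows=[[[0, 3, 6, 0, 0, 0, 0], [2, 9, 20, 0, -0.001, -0.002, 0], [6, 18, 40, 0, -0.001, -0.002, 0], [14, 26, 58, 0, -0.001, -0.002, 0], [26, 30, 67, 0, -0.001, -0.002, 0], [44, 30.8, 68.5, 0, -0.001, -0.002, 0], [66, 30.8, 68.5, 0, -0.001, -0.002, 0], [88, 30.8, 68.5, 0, -0.001, -0.002, 0], [108, 30.8, 68.5, 0, -0.001, -0.002, 0], [123, 30.8, 68.5, 0, -0.001, -0.002, 0], [132, 30.8, 68.5, 0, -0.001, -0.002, 0], [136, 30.8, 68.5, 0, -0.001, -0.002, 0], [137, 30.8, 68.5, 0, -0.001, -0.002, 0], [137, 30.8, 68.5, 0, -0.001, -0.002, 0]]])

```text
time: 35.25
ee_pos: [0.4997, -0.076, 0.0397]
tcp_rot: [103.5, 89.9, 4.5]
wrist_force: [0.1, 0.2, -2.8]
opening: 0.03
```

```bash
python3 - <<'E'
from h import *
go(499,-75.8,36.5,-9)
p=cams.camera("wrist"); cv2.imwrite("pics/w14.png",p["pixels"][:,:,::-1])
E
```

```text
to (499, -75.8, 36.5, -9): shift [ 3.2 -0.7 -0.1] rotv [-0.0014 -0.0002 -0.001 ] q6 90
to (499, -75.8, 36.5, 171): shift [ 3.2 -0.7 -0.1] rotv [ 3.1401e+00 -1.6000e-03  4.0000e-04] q6 90
now [499.7 -76.   39.7] jaw -9.08 xax [ 1.e-03  1.e-04 -1.e+00] F [ 0.1  0.2 -2.8] t 35.25 open 30.0
```

View pics/w14.png

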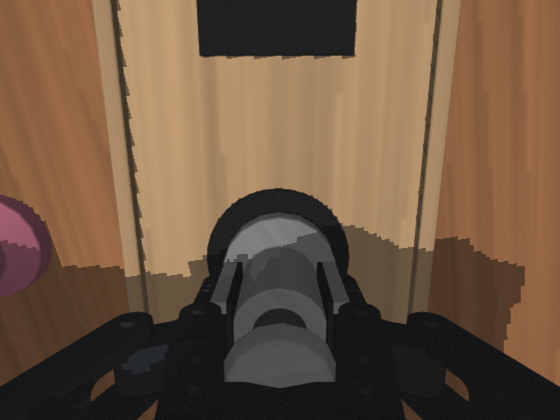

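Jack is centred over the pad (pad 208–348, jack axis at 280). Lowering.

Emit:
apply_moves(rows=[[[1, -0.5, 0, 0, 0, 0, 0], [2, -0.5, 0, 0, 0, 0, 0], [2.5, -0.5, 0, 0, 0, 0, 0], [3, -0.5, 0, 0, 0, 0, 0], [3, -0.5, 0, 0, 0, 0, 0]]])

```text
time: 35.8
ee_pos: [0.4993, -0.076, 0.0368]
tcp_rot: [101.3, 89.9, 2.3]
wrist_force: [0.1, -0.1, -3.6]
opening: 0.0303
```

Emit:
apply_moves(rows=[[[0.4, 0, 0, 0, 0, 0, 0], [0.4, 0, 0, 0, 0, 0, 0], [0.8, 0, 0, 0, 0, 0, 0], [0.8, 0, 0, 0, 0, 0, 0]]])

```text
time: 36.2
ee_pos: [0.4993, -0.076, 0.0365]
tcp_rot: [95.5, 89.9, -3.6]
wrist_force: [-3.4, -0.4, 4.4]
opening: 0.0298
```

Contact. Releasing and retreating.

Emit:
apply_moves(rows=[[[-0.3, 0, 0, 0, 0, 0, 0.4], [-0.3, 0, 0, 0, 0, 0, 0.55], [-0.3, 0, 0, 0, 0, 0, 0.7], [-0.3, 0, 0, 0, 0, 0, 0.85], [-0.3, 0, 0, 0, 0, 0, 0.85], [-0.3, 0, 0, 0, 0, 0, 0.85], [-10, 0, 0, 0, 0, 0, 0.85], [-30, 0, 0, 0, 0, 0, 0.85], [-60, 0, 0, 0, 0, 0, 0.85], [-95, 0, 0, 0, 0, 0, 0.85], [-130, 0, 0, 0, 0, 0, 1], [-160, 0, 0, 0, 0, 0, 1], [-172, 0, 0, 0, 0, 0, 1], [-172, 0, 0, 0, 0, 0, 1]]])

```text
time: 37.6
ee_pos: [0.4998, -0.0761, 0.2104]
tcp_rot: [92.7, 89.7, -6.4]
wrist_force: [-0.7, 0.8, -0.9]
opening: 0.0857
```

```bash
cat > tchk.py <<'E'
from h import *
import sys
p=cams.camera("wrist"); cv2.imwrite("pics/"+sys.argv[1],p["pixels"][:,:,::-1])
W=cloud(p);X,Y,Z=W[...,0],W[...,1],W[...,2];ok=p["range_z"]>0;g=p["pixels"].astype(int).mean(-1)
for n,m in dict(tray=ok&(X>.38)&(X<.62)&(Y>-.16)&(Y<.13)&(Z>.005)&(Z<.025),head=ok&(X>.44)&(X<.56)&(Y>-.13)&(Y<-.03)&(Z>.091)&(Z<.105),rpad=ok&(X>.44)&(X<.56)&(Y>-.13)&(Y<-.03)&(Z>.006)&(Z<.014)&(g<30),
  sq=ok&(X>.46)&(X<.58)&(Y>.0)&(Y<.1)&(Z<.02)&(g<45),stop=ok&(X>.46)&(X<.58)&(Y>.0)&(Y<.1)&(Z<.1)&(Z>.087),stall=ok&(X>.46)&(X<.58)&(Y>.0)&(Y<.1)&(Z<.1)&(Z>.032)).items():
    k,l,s,c=cv2.connectedComponentsWithStats(m.astype(np.uint8))
    if k<2: continue
    m=l==1+np.argmax(s[1:,4]); print(n,rect(W[m]),m.sum(),round(float(np.median(Z[m]))*1000,1))
    if n=="rpad": print(cv2.minEnclosingCircle((W[m][:,:2]*1000).astype(np.float32)))
E
python3 tchk.py w15.png
python3 -c "
from h import *
go(511.9,271.3,215,-11.1)"
```

```text
tray (array([507.6, -21.5]), array([211.9, 150.4]), 81.1) 38823 9.4
head (array([499.5, -76.4]), array([29.4, 30.4]), 80.2) 1387 97.5
rpad (array([521.9, -97.3]), array([17.9,  5.4]), 53.4) 80 11.6
((521.104736328125, -96.73017883300781), 8.981766700744629)
sq (array([518.3,  48. ]), array([65.1, 64.5]), 81.3) 6319 11.8
to (511.9, 271.3, 215, -11.1): shift [  -6.5  -42.3 -345. ] rotv [ 0.0352 -0.0002 -0.0022] q6 90
to (511.9, 271.3, 215, 168.9): shift [  -6.5  -42.3 -345. ] rotv [-3.1064e+00  3.5000e-03 -3.0000e-04] q6 90
now [499.3 -76.  208.6] jaw -9.08 xax [ 2.2e-03 -2.0e-04 -1.0e+00] F [-0.1 -0.2 -0.3] t 37.65 open 85.4
```

View pics/w15.png

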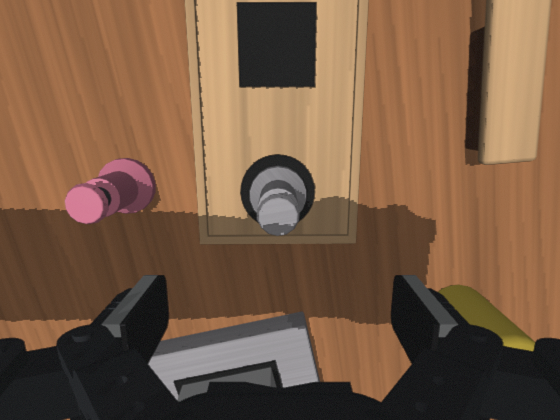

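Jack is upright and centred on the round pad (278,190). Now the step block.

Emit:
apply_moves(rows=[[[0, -2, -15, 0.01, 0, 0, 1], [0, -6, -50, 0.02, 0, 0, 1], [0, -11, -90, 0.03, 0, 0, 1], [0, -16, -130, 0.035, 0, 0, 1], [0, -21, -170, 0.035, 0, 0, 1], [0, -26, -210, 0.035, 0, 0, 1], [0, -31, -250, 0.035, 0, 0, 1], [0, -36, -290, 0.035, 0, 0, 1], [0, -40, -320, 0.035, 0, -0.002, 1], [-5, -42, -340, 0.035, 0, -0.002, 1], [-5, -42.3, -345, 0.035, 0, -0.002, 1], [-5, -42.3, -345, 0.035, 0, -0.002, 1]]])

```text
time: 38.85
ee_pos: [0.5115, 0.2715, 0.2118]
tcp_rot: [-47.9, 89.9, -149.0]
wrist_force: [-0.3, 0.1, 1.0]
opening: 0.0852
```

```bash
python3 - <<'E'
from h import *
p=cams.camera("wrist"); cv2.imwrite("pics/w16.png",p["pixels"][:,:,::-1])
W=cloud(p);X,Y,Z=W[...,0],W[...,1],W[...,2];ok=p["range_z"]>0
for lo,hi in((.08,.09),(.028,.09)):
    m=ok&(X>.46)&(X<.56)&(Y>.23)&(Y<.33)&(Z>lo)&(Z<hi)
    n,l,s,c=cv2.connectedComponentsWithStats(m.astype(np.uint8)); m=l==1+np.argmax(s[1:,4]); print(rect(W[m]),m.sum())
go(511.9,271.3,33,-11.1)
E
```

```text
(array([510.6, 263.3]), array([30.6, 35.8]), 79.2) 1884
(array([512.9, 275. ]), array([54.6, 35.7]), 79.0) 3620
to (511.9, 271.3, 33, -11.1): shift [179.1   0.4  -0.8] rotv [0.0004 0.0013 0.0013] q6 129
to (511.9, 271.3, 33, 168.9): shift [179.1   0.4  -0.8] rotv [-3.1412e+00 -2.1000e-03  2.1000e-03] q6 129
now [511.6 270.8 212.1] jaw -11.08 xax [-0.0015 -0.0011 -1.    ] F [-0.6  0.2  0.1] t 38.9 open 85.5
```

View pics/w16.png

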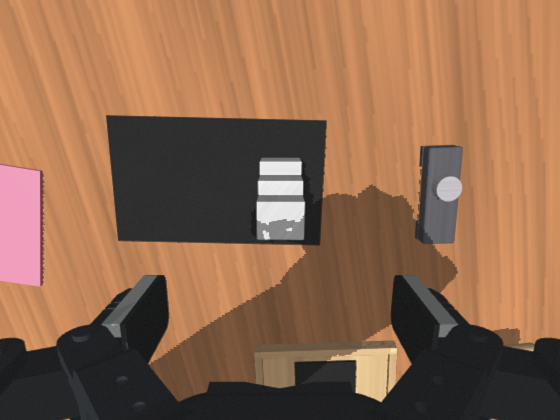

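Emit:
apply_moves(newtons=50, rows=[[[25, 0.4, -0.5, 0, 0.001, 0.001, 1], [60, 0.4, -0.5, 0, 0.001, 0.001, 1], [95, 0.4, -0.5, 0, 0.001, 0.001, 1], [130, 0.4, -0.5, 0, 0.001, 0.001, 1], [156, 0.4, -0.5, 0, 0.001, 0.001, 1], [171, 0.4, -0.5, 0, 0.001, 0.001, 1], [178, 0.4, -0.5, 0, 0.001, 0.001, 0.9], [179, 0.4, -0.5, 0, 0.001, 0.001, 0.8], [179, 0.4, -0.5, 0, 0.001, 0.001, 0.6], [179, 0.4, -0.5, 0, 0.001, 0.001, 0.45], [179, 0.4, -0.5, 0, 0.001, 0.001, 0.3], [179, 0.4, -0.5, 0, 0.001, 0.001, 0.1], [179, 0.4, -0.5, 0, 0.001, 0.001, 0], [179, 0.4, -0.5, 0, 0.001, 0.001, 0], [179, 0.4, -0.5, 0, 0.001, 0.001, 0], [179, 0.4, -0.5, 0, 0.001, 0.001, 0]]])

```text
time: 40.5
ee_pos: [0.5125, 0.2714, 0.0346]
tcp_rot: [122.0, 89.9, 21.0]
wrist_force: [-1.3, -0.0, 6.7]
opening: 0.0357
```

```bash
python3 -c "
from h import *
o=get_obs(); e=o['ee_pos']*1000
u=np.array([np.cos(np.radians(79.1)),np.sin(np.radians(79.1))]); d=float(np.dot(np.array([512.9,275.05])-e[:2],u)); print('d',d)
w=np.array([np.cos(np.radians(81.2)),np.sin(np.radians(81.2))]); t=np.array([518.4,48.4])-d*w; print(t)
go(*t,172,-8.8)"
```

```text
d 3.648636360677691
[517.84181032  44.79431399]
to (np.float64(517.8418103150653), np.float64(44.79431399480044), 172, -8.8): shift [-137.5   48.9  221.2] rotv [-0.0396 -0.0009 -0.0016] q6 129
to (np.float64(517.8418103150653), np.float64(44.79431399480044), 172, 171.2): shift [-137.5   48.9  221.2] rotv [ 3.102e+00 -2.400e-03  1.400e-03] q6 129
now [512.5 271.4  34.6] jaw -11.07 xax [ 1.7e-03  7.0e-04 -1.0e+00] F [-1.3 -0.   6.7] t 40.5 open 35.7
```

Emit:
apply_moves(rows=[[[-2, 0, 0, 0, 0, 0, 0], [-6, 0, 0, 0, 0, 0, 0], [-15, 0, 0, 0, 0, 0, 0], [-30, 0, 0, 0, 0, 0, 0], [-52, 0, 0, 0, 0, 0, 0], [-76, 1, 5, 0, 0, 0, 0], [-100, 4, 19, 0, 0, 0, 0], [-120, 9, 40, -0.01, 0, 0, 0], [-132, 14, 64, -0.01, 0, 0, 0], [-137, 20, 90, -0.02, 0, 0, 0], [-137, 26, 116, -0.02, 0, 0, 0], [-137, 32, 142, -0.03, 0, 0, 0], [-137, 37, 167, -0.03, 0, 0, 0], [-137, 42, 190, -0.04, 0, 0, 0], [-137, 46, 207, -0.04, -0.001, -0.001, 0], [-137, 48, 217, -0.04, -0.001, -0.001, 0], [-137, 49, 221, -0.04, -0.001, -0.001, 0], [-137, 49, 221, -0.04, -0.001, -0.001, 0]]])

```text
time: 42.3
ee_pos: [0.518, 0.045, 0.1719]
tcp_rot: [103.8, 89.9, 5.0]
wrist_force: [-0.3, 0.4, -4.9]
opening: 0.0356
```

```bash
python3 - <<'E'
from h import *
go(517.8,44.8,41.6,-8.8)
p=cams.camera("wrist"); cv2.imwrite("pics/w17.png",p["pixels"][:,:,::-1])
E
```

```text
to (517.8, 44.8, 41.6, -8.8): shift [130.3  -0.3   0.3] rotv [-0.0001 -0.0002 -0.0009] q6 104
to (517.8, 44.8, 41.6, 171.2): shift [130.3  -0.3   0.3] rotv [ 3.1415e+00 -1.5000e-03  4.0000e-04] q6 104
now [518.   45.  171.9] jaw -8.81 xax [ 1.e-03  1.e-04 -1.e+00] F [-0.3  0.4 -4.9] t 42.3 open 35.6
```

View pics/w17.png

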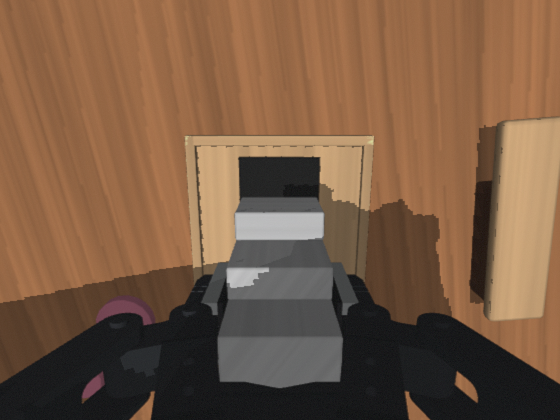

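Step block is aligned over the pad (pad 239–320, block centred at 280). Lowering.

Emit:
apply_moves(rows=[[[4, 0, 0, 0, 0, 0, 0], [15, -0.2, 0.2, 0, 0, -0.001, 0], [33, -0.2, 0.2, 0, 0, -0.001, 0], [54, -0.2, 0.2, 0, 0, -0.001, 0], [75, -0.2, 0.2, 0, 0, -0.001, 0], [95, -0.2, 0.2, 0, 0, -0.001, 0], [111, -0.2, 0.2, 0, 0, -0.001, 0], [121, -0.2, 0.2, 0, 0, -0.001, 0], [125, -0.2, 0.2, 0, 0, -0.001, 0], [127, -0.2, 0.2, 0, 0, -0.001, 0], [128, -0.2, 0.2, 0, 0, -0.001, 0], [129, -0.2, 0.2, 0, 0, -0.001, 0], [129.5, -0.2, 0.2, 0, 0, -0.001, 0], [130, -0.2, 0.2, 0, 0, -0.001, 0], [130, -0.2, 0.2, 0, 0, -0.001, 0]]])

```text
time: 43.85
ee_pos: [0.5179, 0.0452, 0.0419]
tcp_rot: [-176.2, 90.0, 85.1]
wrist_force: [-0.0, 0.7, -4.7]
opening: 0.0352
```

Emit:
apply_moves(rows=[[[0.4, 0, 0, 0, 0, 0, 0], [0.4, 0, 0, 0, 0, 0, 0], [0.8, 0, 0, 0, 0, 0, 0], [0.8, 0, 0, 0, 0, 0, 0]]])

```text
time: 44.25
ee_pos: [0.518, 0.0453, 0.0416]
tcp_rot: [139.5, 90.0, 40.7]
wrist_force: [-3.1, -0.3, 4.9]
opening: 0.0356
```

Emit:
apply_moves(rows=[[[-0.3, 0, 0, 0, 0, 0, 0.45], [-0.3, 0, 0, 0, 0, 0, 0.6], [-0.3, 0, 0, 0, 0, 0, 0.7], [-0.3, 0, 0, 0, 0, 0, 0.85], [-0.3, 0, 0, 0, 0, 0, 0.85], [-0.3, 0, 0, 0, 0, 0, 0.85], [-10, 0, 0, 0, 0, 0, 0.85], [-30, 0, 0, 0, 0, 0, 0.85], [-60, 0, 0, 0, 0, 0, 0.85], [-95, 0, 0, 0, 0, 0, 0.85], [-130, 0, 0, 0, 0, 0, 1], [-165, 0, 0, 0, 0, 0, 1], [-200, 0, 0, 0, 0, 0, 1], [-220, 0, 0, 0, 0, 0, 1], [-220, 0, 0, 0, 0, 0, 1]]])

```text
time: 45.75
ee_pos: [0.5187, 0.0453, 0.2656]
tcp_rot: [106.8, 89.7, 8.1]
wrist_force: [-0.0, 0.6, -0.7]
opening: 0.0855
```

```bash
python3 tchk.py w18.png; python3 - <<'E'
from h import *
p=cams.camera("scene"); cv2.imwrite("pics/s2.png",p["pixels"][:,:,::-1])
o=get_obs(); print(o["ee_pos"],o["time"],o["wrist_force"])
E
```

```text
tray (array([508.8, -13.8]), array([225.5, 150.4]), 81.1) 21980 9.3
head (array([499.5, -76.1]), array([29. , 29.4]), 47.0) 773 97.5
rpad (array([499.6, -71.8]), array([61.6, 67.4]), 80.8) 756 11.7
((498.9091491699219, -75.06621551513672), 34.37139892578125)
sq (array([518.3,  48.2]), array([65.1, 64. ]), 81.1) 1297 11.7
stop (array([516.8,  37.2]), array([30.4, 36.1]), 81.3) 1399 91.7
stall (array([518.7,  49. ]), array([54.3, 36. ]), 81.2) 2681 90.3
[0.51804713 0.0451807  0.26199026] 45.85 [ 0.10118073 -0.02384318 -0.32741054]
```

View pics/w18.png

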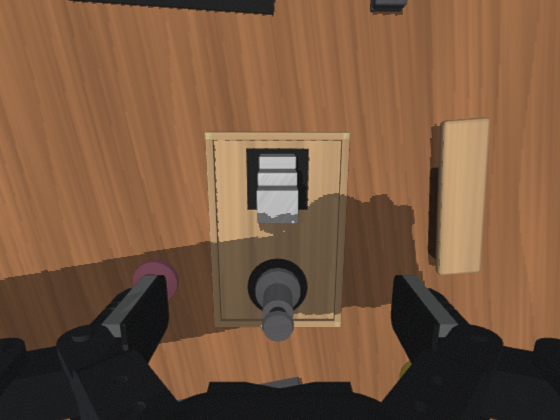

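View pics/s2.png

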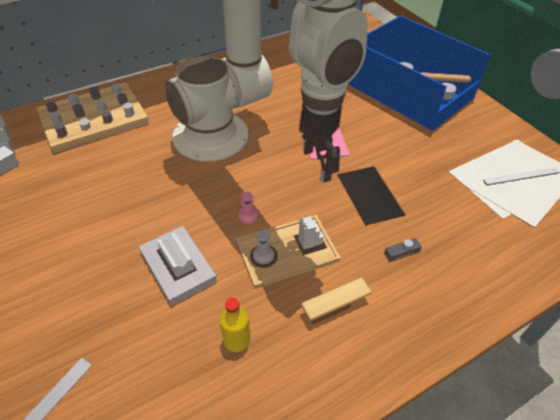

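Everything is in place: the V-block is on the plate (177,255), the jack and step block are on their pads (264,248 and 310,235), and the bystanders haven't moved. Handing in.

```bash
python3 -c "
from workcell import bot
print(bot.job_done())"
```

```text
the job is handed in; nothing more can be done
None
```

The job is done and handed in at about 46 s of the 122 s allowed. I moved the jack and the step block onto the black mat, then set the V-block on the plate's rubber patch. After that I put the jack back on the round pad and the step block back on the square pad. I lowered each piece until the wrist force showed contact, then opened the gripper.

My last camera checks showed:

| Piece | Resting place | Distance from centre | Angle error |
|---|---|---|---|
| V-block, groove up | rubber patch on the plate | about 1.5 mm | about 0.2° |
| Jack, upright | round pad | about 1 mm | – |
| Step block, upright | square pad | about 1 mm | about 0.1° |

- **Untouched things:** in the final scene picture the bottle, brush, clamp and pink look-alikes look unmoved. I did not measure their positions again.
- **Disagreement:** the top and wrist cameras differed by about 2 mm in y. I used the wrist camera for the final positions. It could not see the part of the round pad hidden by the jack, so that pad's centre is good to only about 1 mm.

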